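Load the ink-curing tray and reset the tripped lamp

ROBOT

A 7-joint arm with a two-finger parallel gripper is mounted at the origin on the work surface. World frame = base frame: x ahead of the robot, y to its left, z up, the work surface at z = 0. Lengths are in mm, angles in rad, forces in N, time in s.
With the tool pointing down it reaches from about 425 to 825 mm from the base axis. Payload 3.6 kg.
Tool frame: the origin (TCP) lies between the finger pads; the fingertips stand 8 mm ahead of it and the grasp point (between the pads) lies 11 mm behind it; z points along the fingers, x is the direction in which the jaws open and shut, and the axes are right-handed (so a half turn about z gives the same grasp; the last joint's range is limited). The gripper opens to 85 mm and grips with 20 to 120 N. Pads are 22 mm wide; open, the fingers measure 114 mm over their backs; the gripper's body (76 mm by 85 mm) begins 54 mm behind the grasp point. The pads swing forward as they close: fully open they stand 13 mm farther back than shut.
Start: joints at [1.272, 0.615, -0.013, 1.423, 0.008, 1.103, -0.04], TCP at [175.141, -625.93, 239.297] pointing down, gripper open.
Joint ranges: [-3.12, 3.12], [-0.3, 2.06], [-1.34, 1.32], [0.26, 2.42], [-1.36, 4.5], [0.01, 1.98], [-2.84, 2.84]. Speed limits (rad/s): [2.79, 2.79, 3.14, 3.14, 3.14, 3.14, 3.14].

INTERFACE

Orientations are given as [roll, pitch, yaw] about the fixed x, y, z axes, in that order (R = Rz(yaw) Ry(pitch) Rx(roll)).
In Python, from rig import telemetry, snapshot, camera_params, close_job gives the robot as it stands.
- The arm moves only by the tool servo_tool, never from a script. Its argument "steps" is a list of rows, each a list of 7 numbers: the gripper's target within -1 to 1 (shut at 1, half-way at 0, fully open at -1), then the shift along the tool's x, y, z in units of 50 mm (1.0 is 50 mm), then the turn, a rotation vector about the tool's x, y, z in rad. In form: [[gripper, x, y, z, ax, ay, az], ...]. A call has 1 to 8 rows; each row is the pose to reach, as a shift and turn from the pose measured when the call began, along the tool's axes at that moment; what a row does not reach only later rows make up. A row lasts 1/8 s, in which the tool goes at most 62.5 mm and 10.7 degrees, less where a joint would pass 70% of its speed; a pose out of reach is approached as far as the arm can. A call with a gripper value outside its range is refused whole. The fingers move at their own pace and stop on an object; the grip force is fixed at half the most. Time passes only in rows, so rows that repeat a pose let the fingers close. It gives the time, the measured TCP pose, the force and the opening at its end, in the units of the state.
- telemetry.state(): the state, without advancing time (a new reading comes with each control period).
- snapshot(name): name is "scene" or "top" or "wrist"; returns (picture, depth): 384x512x3 uint8, blue, green, red; 384x512 float32, mm along the optical axis (not along the pixel's ray), 0 where there is no reading.
- camera_params(name): a dict with "fx", "fy", "cx", "cy" (pixels), "dist" ([k1, k2, p1, p2, k3] as OpenCV has them; the pictures are not rectified), "cam_to_world" (4x4, takes a point from camera to world coordinates); the wrist camera has in their place "hand_eye" (4x4, takes a point from camera to tool coordinates, whose origin is the TCP and whose axes are the tool frame's). Camera axes: x right, y down, z forward; pixel columns grow to the right and rows downward; lengths in mm; the calibration is good to about 2 mm. A picture is of the moment at which its call begins: read the wrist's pose just before it. camera_params takes no time and is no camera call.
- close_job(): hands the job in, once; it reports no verdict.
The state is a dict: "clock": time; "joints": joint angles; "qvel": joint speeds; "joint_efforts": joint torques, N m; "eef_pos": TCP position; "ee_rot": TCP orientation; "ft_force": force on the tool from outside, world axes, zero at the start; "torque": the same for the moment, N m; "width": finger opening in mm.
Only numpy, scipy, OpenCV 4.12 (cv2) and the standard library are available. Lean on these libraries where they do the work, as an engineer would, in place of code of your own. Each camera call takes 0.05 s, during which the arm holds its last target.

TASK

The curing lamp in the print studio has tripped. Swing the lamp on its arm fully clear of the tray, lay every printed wooden block that is out on the table flat in the tray, print side up and not on top of one another, and let go of them; then swing the lamp all the way back over the middle of the tray until it stops. Only after that, reset the cutout lever, which stands half-way: push it fully to the off end of its box (ring mark) and then throw it fully to the on end (bar mark), leaving the ink jar, ink can and brayer alone.

Things in the scene. Friction and masses are not known exactly. Their poses are not given: they have to be found in the camera images.
- tray: Fixed shallow aluminium curing tray: floor 190 mm (its x) by 230 mm (its y), floor top 10 mm above the table, rim 6 mm thick and 22 mm high over the table; inside 178 by 218 mm. Origin at the middle of the tray at table height; z up. A lamp post of 14 mm radius stands on a foot plate at its x = +170 mm, y = 0.
- lamp (a joint): Angle of the swinging curing lamp about its vertical post (rad). 0 (a stop): arm points along the tray's -x and the lamp is over the tray's middle; grows as the lamp swings towards the tray's +y, clockwise seen from above; 1.45 (a stop): fully clear of the tray. Stiff enough to stay where it is left; about 3 N at the knob moves it. The lamp head is a disc of 55 mm radius, its underside 108 mm and its top 165 mm above the table; the arm is a 18 mm thick bar at 147 mm height.
- lamp_knob (a point): Centre of the top of the black upright round knob on the lamp head: 26 mm diameter, 51 mm tall, its top 216 mm above the table, 170 mm from the post's axis. It moves with the lamp and is the handle for swinging it.
- lamp_hinge (a point): Point on the vertical axis of the lamp post, at arm height (147 mm).
- cutout: Fixed grey cutout box, 120 mm (its x) by 90 mm (its y) by 68 mm high, flat top (raised marks 2 mm). Origin at the centre of its underside; z up. Its -x end, nearer the robot, is the OFF end (ring of dots); its +x end is the ON end (short bar).
- lever (a joint): Angle of the cutout lever (rad) about a level axis along the box's y, 60 mm above the table over the box's origin. 0 (a stop) is fully off, leaning 0.5 rad towards the box's -x; 0.5 is upright; 1.0 (a stop) is fully on, leaning 0.5 rad towards +x. Starts tripped near the middle. It stays where it is left; some 3 to 10 N pushes it, more if pushed fast.
- lever_tip (a point): Middle of the lever's black crossbar, 75 mm from its pivot; the crossbar is 50 mm long along the box's y and 16 mm thick, on a 12 mm thick stem.
- block1: Freshly printed wooden block, 60 mm (its x) by 40 mm (its y) by 28 mm high, about 50 g, pale wood sides with a white printed top face. Origin at the centre of its underside; z points out of the printed face. Starts flat on the table, print up. Absent (None) in some starts. All four blocks are alike.
- block2: Freshly printed wooden block, 60 mm (its x) by 40 mm (its y) by 28 mm high, about 50 g, pale wood sides with a white printed top face. Origin at the centre of its underside; z points out of the printed face. Starts flat on the table, print up. Absent (None) in some starts. All four blocks are alike.
- block3: Freshly printed wooden block, 60 mm (its x) by 40 mm (its y) by 28 mm high, about 50 g, pale wood sides with a white printed top face. Origin at the centre of its underside; z points out of the printed face. Starts flat on the table, print up. Absent (None) in some starts. All four blocks are alike.
- block4: Freshly printed wooden block, 60 mm (its x) by 40 mm (its y) by 28 mm high, about 50 g, pale wood sides with a white printed top face. Origin at the centre of its underside; z points out of the printed face. Starts flat on the table, print up. Absent (None) in some starts. All four blocks are alike.
- ink_jar: Ink jar, bystander, 60 mm diameter, 70 mm high; origin at the centre of its underside. Leave it alone.
- ink_can: Ink can, bystander, 72 mm diameter, 80 mm high; origin at the centre of its underside. Leave it alone.
- brayer: Rubber ink roller, bystander, lying beyond the work: roller 90 mm long, 36 mm diameter at its origin, wooden handle along its -x, 165 mm long in all. Leave it alone.
Things that resemble listed ones, but are neither listed nor needed, are in the scene too. Leave any purple look-alike of the block1 alone.

How it is judged:
By the outcome, as a careful person would: the job done as asked, in the order asked, and still so for the second after the job is handed in, with the robot touching nothing.
Of block1, block2, block3, block4 only 3 to 4 are there at a start; the rules pass over those that are not, and their reading is None.
At some moment in a run one of block1, block2, block3, block4 may be knocked a few centimetres aside while the robot is not near it.
Once in a run the grip may slacken for a moment while it holds something.
It also fails if it takes over 210 s, if anything falls off the work surface, if the arm or the gripper's body presses on something with over 40 N, if the wrist force passes 120 N, or if a joint passes its speed limit or range.

## Working session

There is one attempt and no reset: what is moved stays moved. The work goes in short steps, Python scripts to look and compute and a tool call to move; the robot and the scene stay as the last step left them, time stands still between calls to the robot, and variables do not carry over. Pictures are saved under pics/ and viewed, and the job is handed in when it is done.

Besides the shell and the picture viewer there is one more tool, called after "Request:" in YAML: its name, and indented under it one key for each argument. servo_tool: Moves the arm, as the interface text tells. Its arguments: {"type":"object","properties":{"steps":{"type":"array","items":{"type":"array","items":{"type":"number"}}}},"required":["steps"]}

```bash
ls; mkdir -p pics; python3 - <<'E'
from rig import telemetry, snapshot, camera_params
import cv2
print(telemetry.state())
for n in ["scene","top","wrist"]:
    p,d=snapshot(n); cv2.imwrite(f"pics/{n}0.png",p)
    import numpy as np; np.save(f"pics/{n}0.npy",d)
    print(n,camera_params(n))
E
```

```text
pics
{'clock': 0.0, 'joints': array([ 1.27149007,  0.61595742, -0.01263824,  1.42492543,  0.00810708,
        1.10336131, -0.04038607]), 'qvel': array([-0.00020194, -0.00063799,  0.00057899, -0.00190242,  0.00049861,
       -0.00011745, -0.00065729]), 'joint_efforts': array([-1.28457659e-04, -4.69215202e+01,  2.59313369e-01, -1.71036118e+01,
        9.93590715e-03,  9.55053431e-03, -1.00128013e-07]), 'eef_pos': array([ 174.95064512, -625.23895023,  238.10445074]), 'ee_rot': array([ 3.14156122e+00,  2.60115048e-03, -1.29788840e+00]), 'ft_force': array([ 0.38511221,  0.96042346, -0.21822501]), 'torque': array([ 0.00685359, -0.01799678,  0.0324283 ]), 'width': 85.56184989407417}
scene {'fx': 352.7209165994018, 'fy': 352.7209165994018, 'cx': 255.03811734303912, 'cy': 194.41056263985993, 'dist': array([0.01200309, 0.        , 0.        , 0.        , 0.        ]), 'cam_to_world': array([[ 5.90818092e-01,  5.72971845e-01, -5.68011661e-01,
         1.09850805e+03],
       [ 8.06783429e-01, -4.24696622e-01,  4.10771565e-01,
        -3.64308231e+02],
       [-5.87209224e-03, -7.00953667e-01, -
[... 521 characters left out ...]
23e-03, -2.03997455e-01, -9.78957354e-01,
         1.37511055e+03],
       [ 0.00000000e+00,  0.00000000e+00,  0.00000000e+00,
         1.00000000e+00]])}
wrist {'fx': 324.27403764358763, 'fy': 324.27403764358763, 'cx': 253.8740108832551, 'cy': 191.96943636822667, 'dist': array([-0.07458871,  0.        ,  0.        ,  0.        ,  0.        ]), 'hand_eye': array([[ 9.99999222e-01,  5.83442325e-04,  1.10223941e-03,
         5.28328873e-01],
       [-8.54061320e-04,  9.64427463e-01,  2.64346250e-01,
        -6.76816747e+01],
       [-9.08799166e-04, -2.64346986e-01,  9.64427211e-01,
        -1.35643870e+02],
       [ 0.00000000e+00,  0.00000000e+00,  0.00000000e+00,
         1.00000000e+00]])}
```

View pics/scene0.png

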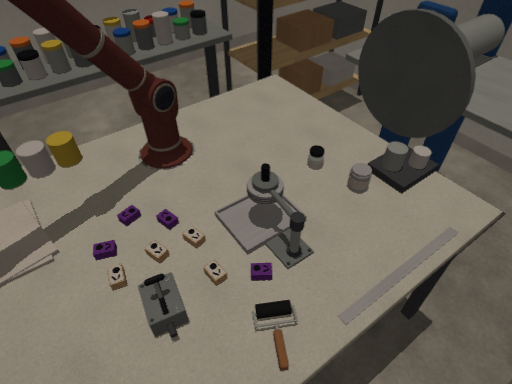

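View pics/top0.png

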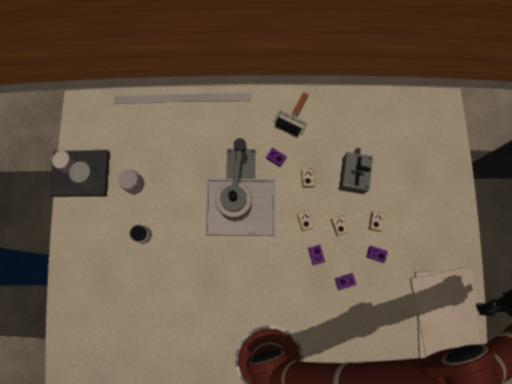

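View pics/wrist0.png

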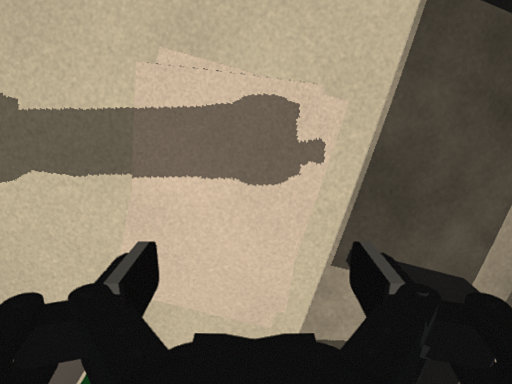

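The top view shows four white-topped blocks at about (308,178), (305,221), (340,226) and (376,221). The purple look-alikes to avoid are at (276,157), (317,254), (345,281) and (377,254). The tray is at (240,208), the lamp knob at (233,197), the post at (239,147), the cutout at (356,172), and the jar and can at (140,234) and (130,181).

```bash
cat > h.py <<'E'
import numpy as np, cv2
from scipy.spatial.transform import Rotation as Ro
from rig import telemetry, snapshot, camera_params
def rays(name,px,T=None):
    c=camera_params(name); K=np.array([[c['fx'],0,c['cx']],[0,c['fy'],c['cy']],[0,0,1]])
    u=cv2.undistortPoints(np.array(px,float).reshape(-1,1,2),K,c['dist']).reshape(-1,2)
    if T is None: T=c['cam_to_world']
    d=np.c_[u,np.ones(len(u))]@T[:3,:3].T
    return T[:3,3],d
def plane(name,px,z,T=None):
    o,d=rays(name,px,T); return o+d*((z-o[2])/d[:,2])[:,None]
def pt3(name,px,dep,T=None):
    o,d=rays(name,px,T); return o+d*np.array(dep).reshape(-1,1)
def proj(name,P,T=None):
    c=camera_params(name); K=np.array([[c['fx'],0,c['cx']],[0,c['fy'],c['cy']],[0,0,1]])
    if T is None: T=c['cam_to_world']
    Ti=np.linalg.inv(T); r,_=cv2.Rodrigues(Ti[:3,:3])
    return cv2.projectPoints(np.array(P,float).reshape(-1,1,3),r,Ti[:3,3],K,c['dist'])[0].reshape(-1,2)
def Ttool(s):
    T=np.eye(4); T[:3,:3]=Ro.from_euler('xyz',s['ee_rot']).as_matrix(); T[:3,3]=s['eef_pos']; return T
def wristT(s): return Ttool(s)@camera_params('wrist')['hand_eye']
def move(target,yaw,s=None):
    """row numbers to reach target xyz (mm), tool down with given yaw (roll pi)"""
    s=s or telemetry.state(); T=Ttool(s)
    sh=T[:3,:3].T@(np.array(target)-T[:3,3])/50
    R=Ro.from_euler('xyz',[np.pi,0,yaw]).as_matrix()
    rv=Ro.from_matrix(T[:3,:3].T@R).as_rotvec()
    return np.round(sh,2),np.round(rv,3)
E
python3 - <<'E'
from h import *
t=cv2.imread('pics/top0.png'); hsv=cv2.cvtColor(t,cv2.COLOR_BGR2HSV)
d=np.load('pics/top0.npy')
cv2.imwrite('pics/c1.png',cv2.resize(t[130:300,200:400],None,fx=4,fy=4,interpolation=cv2.INTER_CUBIC)[:600,:800])
for px in [(308,178),(305,221),(340,226),(376,221),(276,157),(317,254),(345,281),(377,254)]:
    x,y=px; w=t[y-16:y+17,x-16:x+17]
    print(px, plane('top',[px],28)[0].round(), pt3('top',[px],[d[y,x]])[0].round())
for n,px,z in [('knob',(233,197),216),('post',(239,147),155),('tray corners',(208,180),22),('',(273,180),22),('',(273,235),22),('',(207,235),22),('jar',(139,234),70),('can',(130,181),80),('brayer',(290,124),30)]:
    x,y=px; print(n,plane('top',[px],z)[0].round(), pt3('top',[px],[d[y,x]])[0].round())
E
```

```text
(308, 178) [ 592. -141.   28.] [ 592. -141.   26.]
(305, 221) [ 446. -126.   28.] [ 446. -126.   28.]
(340, 226) [ 428. -242.   28.] [ 428. -242.   28.]
(376, 221) [ 443. -364.   28.] [ 443. -365.   27.]
(276, 157) [666. -35.  28.] [667. -35.  25.]
(317, 254) [ 337. -162.   28.] [ 337. -161.   30.]
(345, 281) [ 248. -250.   28.] [ 248. -249.   32.]
(377, 254) [ 333. -361.   28.] [ 333. -361.   27.]
knob [491. 103. 216.] [492. 103. 212.]
post [661.  87. 155.] [658.  87. 165.]
tray corners [589. 195.  22.] [590. 196.  18.]
 [587. -23.  22.] [586. -23.  25.]
 [402. -20.  22.] [402. -20.  21.]
 [404. 197.  22.] [405. 198.   9.]
jar [403. 410.  70.] [403. 411.  68.]
can [575. 445.  80.] [574. 445.  81.]
brayer [784. -86.  30.] [781. -85.  39.]
```

View pics/c1.png

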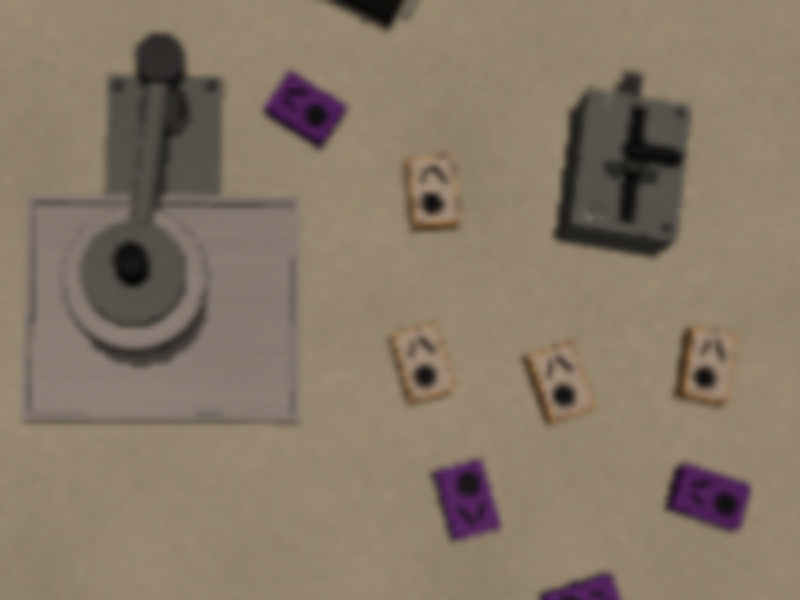

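```bash
cat >> h.py <<'E'
def rows(wps,g,n=8,s=None):
    """wps: list of (xyz,yaw,...) ; n rows linear from current through wps"""
    s=s or telemetry.state(); T=Ttool(s)
    z=[(T[:3,3],np.array(s['ee_rot'])[2])]
    pts=[T[:3,3]]+[np.array(w[0],float) for w in wps]
    ys=[s['ee_rot'][2]]+[w[1] for w in wps]
    for i in range(1,len(ys)):
        while ys[i]-ys[i-1]>np.pi: ys[i]-=2*np.pi
        while ys[i]-ys[i-1]<-np.pi: ys[i]+=2*np.pi
    t=np.linspace(0,len(wps),n+1)[1:]
    pts=np.array(pts); k=np.arange(len(ys))
    out=[]
    for a in t:
        p=[np.interp(a,k,pts[:,j]) for j in range(3)]; y=np.interp(a,k,ys)
        sh,rv=move(p,y,s); out.append([g]+[float(v) for v in sh]+[float(round(v,2)) for v in rv])
    print('['+',\n'.join(str(o) for o in out)+']')
def st():
    s=telemetry.state(); print(round(s['clock'],2),s['eef_pos'].round(1),s['ee_rot'].round(3),'F',s['ft_force'].round(1),'w',round(s['width'],1),'j',s['joints'].round(2))
E
python3 - <<'E'
from h import *
rows([((480,-330,300),-0.3)],-1)
E
```

```text
[[-1, -0.51, -0.93, -0.15, -0.0, 0.0, -0.12],
[-1, -1.01, -1.87, -0.31, -0.0, 0.0, -0.25],
[-1, -1.52, -2.8, -0.46, -0.0, 0.0, -0.37],
[-1, -2.02, -3.73, -0.61, -0.0, 0.0, -0.5],
[-1, -2.53, -4.67, -0.77, -0.0, 0.0, -0.62],
[-1, -3.04, -5.6, -0.92, -0.0, 0.0, -0.75],
[-1, -3.54, -6.53, -1.07, -0.0, 0.0, -0.87],
[-1, -4.05, -7.47, -1.22, -0.0, 0.0, -1.0]]
```

Request:
servo_tool:
  steps:
    - [-1, -0.51, -0.93, -0.15, 0, 0, -0.12]
    - [-1, -1.01, -1.87, -0.31, 0, 0, -0.25]
    - [-1, -1.52, -2.8, -0.46, 0, 0, -0.37]
    - [-1, -2.02, -3.73, -0.61, 0, 0, -0.5]
    - [-1, -2.53, -4.67, -0.77, 0, 0, -0.62]
    - [-1, -3.04, -5.6, -0.92, 0, 0, -0.75]
    - [-1, -3.54, -6.53, -1.07, 0, 0, -0.87]
    - [-1, -4.05, -7.47, -1.22, 0, 0, -1.0]

```text
clock: 1.15
eef_pos: [480.9, -328.7, 299.8]
ee_rot: [-3.14, 0.002, -0.294]
ft_force: [-0.3, -0.6, -0.1]
width: 85.3
```

```bash
python3 - <<'E'
from h import *
st()
s=telemetry.state();p,d=snapshot('wrist');cv2.imwrite('pics/w1.png',p)
rows([((470,60,300),1.1)],-1)
E
```

```text
1.15 [ 480.9 -328.7  299.8] [-3.14e+00  2.00e-03 -2.94e-01] F [-0.3 -0.6 -0.1] w 85.3 j [ 0.77  0.47 -0.32  1.53  0.16  1.17  0.12]
[[-1, -0.3, -0.9, 0.01, -0.01, -0.01, -0.17],
[-1, -0.61, -1.8, 0.02, -0.01, -0.01, -0.34],
[-1, -0.91, -2.7, 0.03, -0.01, -0.01, -0.52],
[-1, -1.22, -3.6, 0.04, -0.01, -0.01, -0.69],
[-1, -1.52, -4.5, 0.05, -0.01, -0.01, -0.86],
[-1, -1.83, -5.4, 0.06, -0.01, -0.01, -1.03],
[-1, -2.13, -6.3, 0.07, -0.01, -0.01, -1.2],
[-1, -2.44, -7.2, 0.08, -0.0, -0.01, -1.38]]
```

View pics/w1.png

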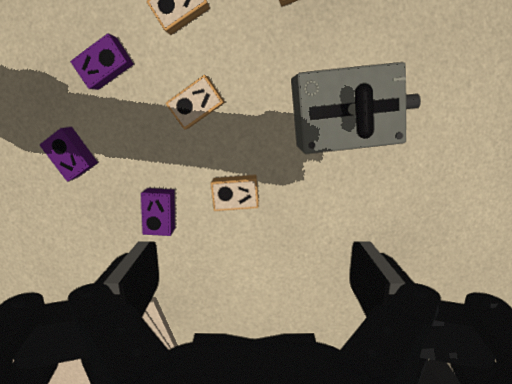

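The wrist view shows two white blocks at (235,193) and (195,101), part of a third at (178,8), three purple ones on the left, and the cutout at (352,108) with its ring mark on the left, nearer the robot. Next I'll go to the lamp.

Request:
servo_tool:
  steps:
    - [-1, -0.3, -0.9, 0.01, 0, 0, -0.17]
    - [-1, -0.61, -1.8, 0.02, 0, 0, -0.34]
    - [-1, -0.91, -2.7, 0.03, 0, 0, -0.52]
    - [-1, -1.22, -3.6, 0.04, 0, 0, -0.69]
    - [-1, -1.52, -4.5, 0.05, 0, 0, -0.86]
    - [-1, -1.83, -5.4, 0.06, 0, 0, -1.03]
    - [-1, -2.13, -6.3, 0.07, 0, 0, -1.2]
    - [-1, -2.44, -7.2, 0.08, 0, 0, -1.38]

```text
clock: 2.2
eef_pos: [469.4, 60.9, 300.1]
ee_rot: [3.138, -0.01, 1.107]
ft_force: [0.9, -0.1, -0.4]
width: 85.6
```

```bash
python3 - <<'E'
from h import *
st()
s=telemetry.state();p,d=snapshot('wrist');cv2.imwrite('pics/w2.png',p);np.save('pics/w2.npy',d);np.save('pics/w2T.npy',wristT(s))
rows([((450,60,330),1.48)],-1,5)
E
```

```text
2.2 [469.4  60.9 300.1] [ 3.138 -0.01   1.107] F [ 0.9 -0.1 -0.4] w 85.6 j [ 0.4   0.35 -0.78  1.81  0.27  1.08  0.63]
[[-1, -0.06, -0.05, -0.12, 0.0, -0.02, -0.07],
[-1, -0.13, -0.1, -0.24, 0.0, -0.02, -0.14],
[-1, -0.19, -0.15, -0.35, 0.0, -0.02, -0.21],
[-1, -0.25, -0.2, -0.47, 0.0, -0.02, -0.29],
[-1, -0.31, -0.24, -0.59, 0.0, -0.02, -0.36]]
```

View pics/w2.png

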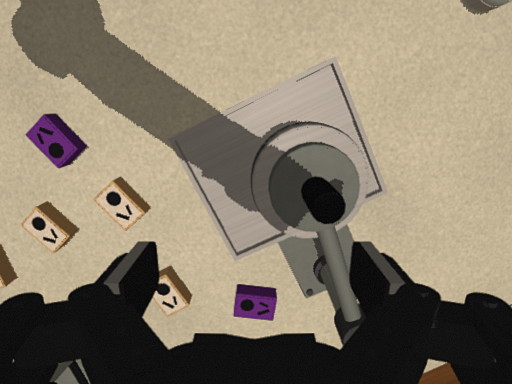

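```bash
python3 - <<'E'
from h import *
p=cv2.imread('pics/w2.png');d=np.load('pics/w2.npy');T=np.load('pics/w2T.npy')
ys,xs=np.mgrid[0:384,0:512]
P=pt3('wrist',np.c_[xs.ravel(),ys.ravel()],d.ravel(),T).reshape(384,512,3)
m=(P[...,2]>205)&(P[...,2]<225)&(d>0)&(xs>280)&(xs<370)&(ys>150)&(ys<240)
print(m.sum(),P[m].mean(0),P[m].min(0),P[m].max(0))
m2=(P[...,2]>160)&(P[...,2]<172)&(d>0)&(xs>240)&(xs<370)&(ys>120)&(ys<250)
print(m2.sum(),P[m2].mean(0))
crop=p[120:270,220:420]; cv2.imwrite('pics/w2c.png',cv2.resize(crop,None,fx=4,fy=4))
E
```

```text
1073 [497.17897217 106.11379161 215.80998343] [486.10549164  93.49387781 205.04756991] [511.55924009 119.25266249 219.27658242]
4829 [493.16074365 105.82885476 165.97144083]
```

View pics/w2c.png

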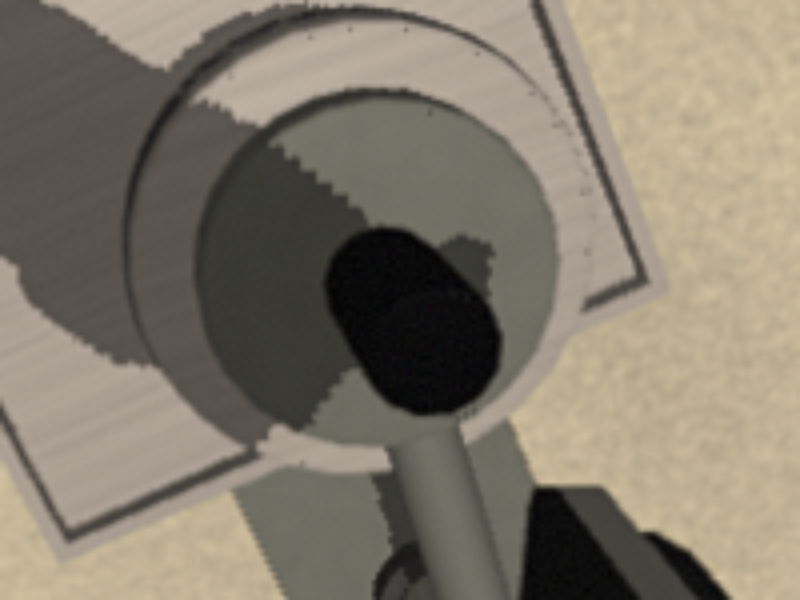

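The dark knob's top comes out at (496,106,216). That is 170.7 mm from the post, against the stated 170, so I'm going over it.

```bash
python3 - <<'E'
from h import *
rows([((496,106,280),1.45)],-1,4)
E
```

```text
[[-1, 0.22, 0.05, 0.11, 0.0, -0.02, -0.08],
[-1, 0.45, 0.09, 0.22, 0.0, -0.02, -0.16],
[-1, 0.67, 0.14, 0.33, 0.0, -0.02, -0.25],
[-1, 0.9, 0.19, 0.43, 0.0, -0.02, -0.33]]
```

```bash
python3 - <<'E'
from h import *
st()
E
```

```text
2.25 [468.   69.3 300.9] [ 3.14  -0.017  1.123] F [-0.2  5.9  0.1] w 85.5 j [ 0.39  0.35 -0.79  1.81  0.27  1.08  0.63]
```

Request:
servo_tool:
  steps:
    - [-1, 0.22, 0.05, 0.11, 0, -0.02, -0.08]
    - [-1, 0.45, 0.09, 0.22, 0, -0.02, -0.16]
    - [-1, 0.67, 0.14, 0.33, 0, -0.02, -0.25]
    - [-1, 0.9, 0.19, 0.43, 0, -0.02, -0.33]
    - [-1, 0.9, 0.19, 0.43, 0, -0.02, -0.33]
    - [-1, 0.9, 0.19, 0.43, 0, -0.02, -0.33]

```text
clock: 3.0
eef_pos: [496.0, 105.4, 280.1]
ee_rot: [3.139, 0.004, 1.451]
ft_force: [-0.9, -1.4, 0.1]
width: 85.6
```

```bash
python3 - <<'E'
from h import *
st()
s=telemetry.state();p,d=snapshot('wrist');cv2.imwrite('pics/w3.png',p)
T=wristT(s)
ys,xs=np.mgrid[0:384,0:512]
P=pt3('wrist',np.c_[xs.ravel(),ys.ravel()],d.ravel(),T).reshape(384,512,3)
m=(P[...,2]>208)&(P[...,2]<224)&(d>0)&(p.max(2)<60)&(abs(P[...,0]-496)<40)&(abs(P[...,1]-106)<40)
print(m.sum(),P[m].mean(0))
rows([((496,106,186),1.45)],-1,5)
E
```

```text
3.0 [496.  105.4 280.1] [3.139 0.004 1.451] F [-0.9 -1.4  0.1] w 85.6 j [ 0.31  0.46 -0.84  1.75  0.38  1.1   0.8 ]
1207 [497.66267089 106.43815379 216.33458032]
[[-1, 0.0, -0.0, 0.38, 0.0, 0.0, 0.0],
[-1, 0.01, -0.0, 0.75, 0.0, 0.0, 0.0],
[-1, 0.01, -0.01, 1.13, 0.0, 0.0, 0.0],
[-1, 0.02, -0.01, 1.51, 0.0, 0.0, 0.0],
[-1, 0.02, -0.01, 1.88, 0.0, 0.0, 0.0]]
```

View pics/w3.png

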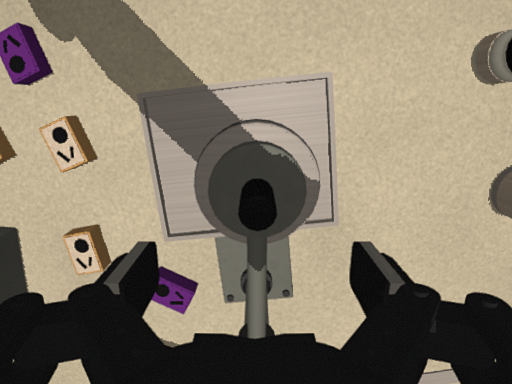

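The knob at (258,207) lies centred between the jaws. I'll descend and half-close to cage it.

Request:
servo_tool:
  steps:
    - [-1, 0, 0.02, 0.38, 0, 0, 0]
    - [-1, 0.01, 0.02, 0.75, 0, 0, 0]
    - [-1, 0.01, 0.02, 1.13, 0, 0, 0]
    - [-1, 0.02, 0.02, 1.51, 0, 0, 0]
    - [-1, 0.02, 0.02, 1.86, 0, 0, 0]
    - [0.15, 0.02, 0.02, 1.86, 0, 0, 0]
    - [0.15, 0.02, 0.02, 1.86, 0, 0, 0]
    - [0.15, 0.02, 0.02, 1.86, 0, 0, 0]

```text
clock: 4.05
eef_pos: [497.9, 105.9, 188.1]
ee_rot: [3.137, 0.004, 1.45]
ft_force: [-0.3, 0.4, -0.6]
width: 36.6
```

```bash
cat >> h.py <<'E'
POST=np.array([665.5,86.0])
def arc(f0,f1,g,n=8,z=187,hold=0,R=170):
    s=telemetry.state(); out=[]
    for a in list(np.linspace(f0,f1,n+1)[1:])+[f1]*hold:
        p=POST+R*np.array([-np.cos(a),np.sin(a)])
        sh,rv=move((p[0],p[1],z),np.pi/2-a,s); out.append([g]+[float(v) for v in sh]+[float(round(v,2)) for v in rv])
    print('['+',\n'.join(str(o) for o in out)+']')
E
python3 - <<'E'
from h import *
st()
arc(0.117,0.75,0.15)
E
```

```text
4.05 [497.9 105.9 188.1] [3.137 0.004 1.45 ] F [-0.3  0.4 -0.6] w 36.6 j [ 0.25  0.56 -0.77  1.88  0.5   0.9   0.69]
[[0.15, 0.26, -0.02, 0.02, 0.0, 0.0, 0.08],
[0.15, 0.53, 0.02, 0.02, 0.0, 0.0, 0.16],
[0.15, 0.8, 0.07, 0.02, 0.0, 0.0, 0.23],
[0.15, 1.05, 0.14, 0.02, 0.01, 0.0, 0.31],
[0.15, 1.31, 0.23, 0.02, 0.01, 0.0, 0.39],
[0.15, 1.55, 0.35, 0.02, 0.01, 0.0, 0.47],
[0.15, 1.79, 0.48, 0.02, 0.01, 0.0, 0.55],
[0.15, 2.01, 0.63, 0.02, 0.01, 0.0, 0.63]]
```

Request:
servo_tool:
  steps:
    - [0.15, 0.26, -0.02, 0.02, 0, 0, 0.08]
    - [0.15, 0.53, 0.02, 0.02, 0, 0, 0.16]
    - [0.15, 0.8, 0.07, 0.02, 0, 0, 0.23]
    - [0.15, 1.05, 0.14, 0.02, 0, 0, 0.31]
    - [0.15, 1.31, 0.23, 0.02, 0, 0, 0.39]
    - [0.15, 1.55, 0.35, 0.02, 0, 0, 0.47]
    - [0.15, 1.79, 0.48, 0.02, 0, 0, 0.55]
    - [0.15, 2.01, 0.63, 0.02, 0, 0, 0.63]

```text
clock: 5.05
eef_pos: [540.4, 201.0, 187.5]
ee_rot: [3.135, 0.004, 0.817]
ft_force: [-2.8, -2.6, 1.7]
width: 36.3
```

```bash
python3 - <<'E'
from h import *
st()
arc(0.75,1.38,0.15)
E
```

```text
5.05 [540.4 201.  187.5] [3.135 0.004 0.817] F [-2.8 -2.6  1.7] w 36.3 j [-0.05  0.61 -0.56  1.7   0.39  0.95  0.05]
[[0.15, 0.29, 0.01, 0.01, 0.01, 0.0, 0.08],
[0.15, 0.56, 0.04, 0.01, 0.01, 0.0, 0.15],
[0.15, 0.82, 0.09, 0.01, 0.01, 0.0, 0.23],
[0.15, 1.08, 0.16, 0.01, 0.01, 0.0, 0.31],
[0.15, 1.33, 0.25, 0.01, 0.01, 0.0, 0.39],
[0.15, 1.57, 0.37, 0.01, 0.01, 0.0, 0.47],
[0.15, 1.81, 0.5, 0.01, 0.01, 0.0, 0.55],
[0.15, 2.03, 0.64, 0.01, 0.01, 0.0, 0.63]]
```

Request:
servo_tool:
  steps:
    - [0.15, 0.29, 0.01, 0.01, 0, 0, 0.08]
    - [0.15, 0.56, 0.04, 0.01, 0, 0, 0.15]
    - [0.15, 0.82, 0.09, 0.01, 0, 0, 0.23]
    - [0.15, 1.08, 0.16, 0.01, 0, 0, 0.31]
    - [0.15, 1.33, 0.25, 0.01, 0, 0, 0.39]
    - [0.15, 1.57, 0.37, 0.01, 0, 0, 0.47]
    - [0.15, 1.81, 0.5, 0.01, 0, 0, 0.55]
    - [0.15, 2.03, 0.64, 0.01, 0, 0, 0.63]

```text
clock: 6.05
eef_pos: [631.9, 253.7, 187.5]
ee_rot: [3.135, 0.002, 0.185]
ft_force: [-2.7, -0.8, 2.9]
width: 36.4
```

```bash
python3 - <<'E'
from h import *
st()
arc(1.40,1.53,0.15,6)
E
```

```text
6.05 [631.9 253.7 187.5] [3.135e+00 2.000e-03 1.850e-01] F [-2.7 -0.8  2.9] w 36.4 j [-0.22  0.74 -0.37  1.38  0.28  1.08 -0.45]
[[0.15, 0.17, 0.02, 0.01, 0.01, 0.0, 0.04],
[0.15, 0.24, 0.03, 0.01, 0.01, 0.0, 0.06],
[0.15, 0.31, 0.03, 0.01, 0.01, 0.0, 0.08],
[0.15, 0.39, 0.04, 0.01, 0.01, 0.0, 0.1],
[0.15, 0.46, 0.05, 0.01, 0.01, 0.0, 0.12],
[0.15, 0.53, 0.06, 0.01, 0.01, 0.0, 0.14]]
```

Request:
servo_tool:
  steps:
    - [0.15, 0.17, 0.02, 0.01, 0, 0, 0.04]
    - [0.15, 0.24, 0.03, 0.01, 0, 0, 0.06]
    - [0.15, 0.31, 0.03, 0.01, 0, 0, 0.08]
    - [0.15, 0.36, 0.04, 0.01, 0, 0, 0.1]
    - [0.15, 0.4, 0.04, 0.01, 0, 0, 0.1]
    - [0.15, 0.4, 0.04, 0.01, 0, 0, 0.1]

```text
clock: 6.8
eef_pos: [652.2, 255.3, 186.8]
ee_rot: [3.134, 0.001, 0.085]
ft_force: [-1.6, 1.3, -0.5]
width: 36.2
```

```bash
python3 - <<'E'
from h import *
st()
E
```

```text
6.8 [652.2 255.3 186.8] [3.134e+00 1.000e-03 8.500e-02] F [-1.6  1.3 -0.5] w 36.2 j [-0.24  0.76 -0.34  1.31  0.27  1.11 -0.52]
```

Request:
servo_tool:
  steps:
    - [0.15, 0.05, 0, 0, 0, 0, 0]
    - [0.15, 0.1, 0, 0, 0, 0, 0]
    - [0.15, 0.13, 0, 0, 0, 0, 0]
    - [0.15, 0.13, 0, 0, 0, 0, 0]

```text
clock: 7.3
eef_pos: [655.1, 255.8, 186.6]
ee_rot: [3.133, 0.01, 0.087]
ft_force: [-10.4, 0.1, 4.8]
width: 36.3
```

```bash
python3 - <<'E'
from h import *
st()
E
```

```text
7.3 [655.1 255.8 186.6] [3.133 0.01  0.087] F [-10.4   0.1   4.8] w 36.3 j [-0.24  0.77 -0.34  1.29  0.27  1.13 -0.51]
```

The force rose to 10 N, so the lamp is at its stop. I'll release and rise.

Request:
servo_tool:
  steps:
    - [0, -0.1, 0, 0, 0, 0, 0]
    - [-0.6, -0.1, 0, 0, 0, 0, 0]
    - [-0.6, -0.1, 0, -0.4, 0, 0, 0]
    - [-0.6, -0.1, 0, -1.0, 0, 0, 0]
    - [-1, -0.1, 0, -1.8, 0, 0, 0]
    - [-1, -0.1, 0.2, -2.4, 0, 0, 0]
    - [-1, -0.1, 0.2, -2.4, 0, 0, 0]

```text
clock: 8.18
eef_pos: [654.7, 245.5, 310.4]
ee_rot: [3.134, 0.001, 0.084]
ft_force: [0.1, -0.2, 0.2]
width: 85.6
```

```bash
cat >> h.py <<'E'
def blocks_top(save=None):
    p,d=snapshot('top')
    if save: cv2.imwrite(save,p)
    return p,d
def findblocks(name,p,T=None,wlo=(5,30,110),whi=(22,140,255)):
    pass
E
python3 - <<'E'
from h import *
st()
p,d=snapshot('top');cv2.imwrite('pics/top1.png',p)
hsv=cv2.cvtColor(p,cv2.COLOR_BGR2HSV)
for px in [(308,172),(305,215),(340,220),(376,215),(320,200),(300,178),(313,182)]:
    print(px,hsv[px[1],px[0]],p[px[1],px[0]])
cv2.imwrite('pics/t1c.png',cv2.resize(p[140:300,190:400],None,fx=3.8,fy=3.7,interpolation=cv2.INTER_CUBIC))
E
```

```text
8.18 [654.7 245.5 310.4] [3.134e+00 1.000e-03 8.400e-02] F [ 0.1 -0.2  0.2] w 85.6 j [-0.22  0.68 -0.36  1.13  0.23  1.38 -0.47]
(308, 172) [14 62 98] [74 85 98]
(305, 215) [ 13  64 108] [ 81  93 108]
(340, 220) [14 62 98] [74 85 98]
(376, 215) [ 15  65 141] [105 123 141]
(320, 200) [ 17  65 168] [125 150 168]
(300, 178) [ 18  66 163] [121 146 163]
(313, 182) [ 15  74 170] [121 145 170]
```

View pics/top1.png

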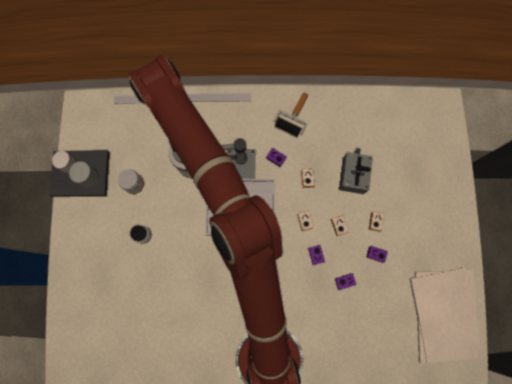

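```bash
python3 - <<'E'
from h import *
rows([((520,-120,330),-0.1)],-1)
E
```

```text
[[-1, -0.41, 0.88, -0.04, 0.01, 0.01, 0.02],
[-1, -0.82, 1.77, -0.09, 0.01, 0.01, 0.05],
[-1, -1.23, 2.65, -0.13, 0.01, 0.0, 0.07],
[-1, -1.64, 3.53, -0.18, 0.01, 0.0, 0.09],
[-1, -2.05, 4.42, -0.22, 0.01, 0.0, 0.12],
[-1, -2.46, 5.3, -0.27, 0.01, 0.0, 0.14],
[-1, -2.87, 6.18, -0.31, 0.01, 0.0, 0.16],
[-1, -3.28, 7.07, -0.36, 0.01, 0.0, 0.18]]
```

Request:
servo_tool:
  steps:
    - [-1, -0.41, 0.88, -0.04, 0, 0, 0.02]
    - [-1, -0.82, 1.77, -0.09, 0, 0, 0.05]
    - [-1, -1.23, 2.65, -0.13, 0, 0, 0.07]
    - [-1, -1.64, 3.53, -0.18, 0, 0, 0.09]
    - [-1, -2.05, 4.42, -0.22, 0, 0, 0.12]
    - [-1, -2.46, 5.3, -0.27, 0, 0, 0.14]
    - [-1, -2.87, 6.18, -0.31, 0, 0, 0.16]
    - [-1, -3.28, 7.07, -0.36, 0, 0, 0.18]

```text
clock: 9.22
eef_pos: [518.9, -121.8, 328.6]
ee_rot: [3.132, 0.006, -0.096]
ft_force: [0.1, -0.6, 0.5]
width: 85.2
```

Request:
servo_tool:
  steps:
    - [-1, 0, 1, 0, 0, 0, 0]
    - [-1, 0, 2, 0, 0, 0, 0]
    - [-1, 0, 2.7, 0, 0, 0, 0]
    - [-1, 0, 2.7, 0, 0, 0, 0]
    - [-1, 0, 2.7, 0, 0, 0, 0]

```text
clock: 9.85
eef_pos: [506.1, -254.7, 328.8]
ee_rot: [3.134, 0.008, -0.094]
ft_force: [-0.1, -0.3, -0.4]
width: 85.4
```

```bash
cat >> h.py <<'E'
def tops(name,save,zlo=23,zhi=34):
    s=telemetry.state(); T=wristT(s) if name=='wrist' else None
    p,d=snapshot(name); cv2.imwrite(save,p)
    ys,xs=np.mgrid[0:384,0:512]
    P=pt3(name,np.c_[xs.ravel(),ys.ravel()],d.ravel(),T).reshape(384,512,3)
    m=((P[...,2]>zlo)&(P[...,2]<zhi)&(d>0)).astype(np.uint8)
    m=cv2.morphologyEx(m,cv2.MORPH_OPEN,np.ones((3,3),np.uint8))
    n,l,stt,c=cv2.connectedComponentsWithStats(m)
    hsv=cv2.cvtColor(p,cv2.COLOR_BGR2HSV); res=[]
    for i in range(1,n):
        k=l==i
        q=P[k]
        if len(q)<(150 if name=='wrist' else 60): continue
        r=cv2.minAreaRect(q[:,:2].astype(np.float32)); (cx,cy),(w,h),a=r
        a=np.radians(a)
        if w<h: w,h=h,w; a+=np.pi/2
        if w>90 or h>70 or h<25: continue
        a=(a+np.pi/2)%np.pi-np.pi/2   # long axis yaw
        purple=((hsv[...,0][k]>120)&(hsv[...,1][k]>100)).mean()
        print('px',c[i].round(),'ctr',round(cx,1),round(cy,1),'size',round(w),round(h),'longyaw',round(a,3),'z',np.median(q[:,2]).round(1),'PURPLE' if purple>.3 else 'white')
E
python3 - <<'E'
from h import *
st(); tops('wrist','pics/w4.png')
E
```

```text
9.85 [ 506.1 -254.7  328.8] [ 3.134  0.008 -0.094] F [-0.1 -0.3 -0.4] w 85.4 j [ 0.59  0.42 -0.26  1.52  0.12  1.22  0.22]
px [201.  57.] ctr 449.3 -127.2 size 60 41 longyaw 0.247 z 29.3 white
px [316.  57.] ctr 594.7 -140.4 size 60 41 longyaw 0.079 z 29.5 white
px [120.  93.] ctr 335.3 -160.3 size 62 40 longyaw 0.249 z 29.4 PURPLE
px [199. 148.] ctr 431.8 -242.3 size 60 40 longyaw 0.294 z 29.6 white
px [ 72. 168.] ctr 247.4 -252.9 size 60 42 longyaw -1.293 z 29.3 PURPLE
px [146. 230.] ctr 335.7 -358.4 size 51 40 longyaw 1.219 z 29.4 PURPLE
px [219. 232.] ctr 443.6 -367.3 size 59 41 longyaw -0.22 z 29.4 white
```

View pics/w4.png

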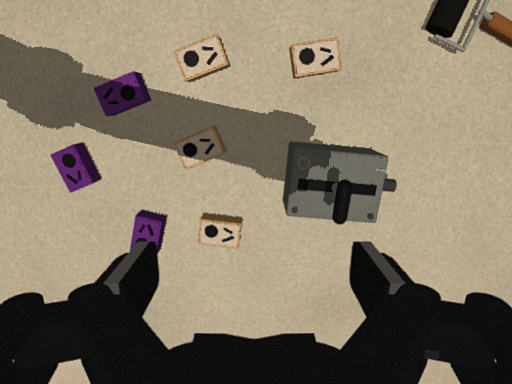

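The masks give four white tops of 60×40 mm, and the purple ones classify separately. I'll start with block A at (443.6,-367.3), long-axis yaw -0.22, so jaw yaw is -1.79.

```bash
python3 - <<'E'
from h import *
rows([((443.6,-367.3,130),-1.45)],-1)
E
```

```text
[[-1, -0.13, 0.29, 0.5, 0.01, 0.01, 0.17],
[-1, -0.25, 0.58, 1.0, 0.01, 0.01, 0.34],
[-1, -0.38, 0.88, 1.5, 0.01, 0.0, 0.51],
[-1, -0.51, 1.17, 2.0, 0.01, 0.0, 0.68],
[-1, -0.63, 1.46, 2.51, 0.01, 0.0, 0.85],
[-1, -0.76, 1.75, 3.01, 0.01, 0.0, 1.02],
[-1, -0.88, 2.04, 3.51, 0.01, 0.0, 1.19],
[-1, -1.01, 2.34, 4.01, 0.01, 0.0, 1.36]]
```

Request:
servo_tool:
  steps:
    - [-1, -0.13, 0.29, 0.5, 0.01, 0, 0.17]
    - [-1, -0.25, 0.58, 1.0, 0.01, 0, 0.34]
    - [-1, -0.38, 0.88, 1.5, 0.01, 0, 0.51]
    - [-1, -0.51, 1.17, 2.0, 0.01, 0, 0.68]
    - [-1, -0.63, 1.46, 2.51, 0.01, 0, 0.85]
    - [-1, -0.76, 1.75, 3.01, 0.01, 0, 1.02]
    - [-1, -0.88, 2.04, 3.51, 0.01, 0, 1.19]
    - [-1, -1.01, 2.34, 4.01, 0.01, 0, 1.36]

```text
clock: 10.9
eef_pos: [444.7, -365.8, 129.3]
ee_rot: [3.141, 0.0, -1.455]
ft_force: [0.4, 0.4, 0.7]
width: 85.1
```

```bash
python3 - <<'E'
from h import *
st(); tops('wrist','pics/w5.png')
rows([((443.6,-367.3,60),-1.79)],-1,3)
E
```

```text
10.9 [ 444.7 -365.8  129.3] [ 3.141  0.    -1.455] F [0.4 0.4 0.7] w 85.1 j [ 0.59  0.63  0.1   1.77 -0.08  0.75 -0.73]
px [ 93. 192.] ctr 431.2 -241.9 size 60 41 longyaw 0.298 z 29.3 white
px [256. 196.] ctr 443.3 -367.7 size 60 40 longyaw -0.219 z 29.3 white
px [ 12. 277.] ctr 345.5 -164.0 size 44 30 longyaw 0.203 z 29.1 PURPLE
px [234. 314.] ctr 334.0 -363.2 size 60 41 longyaw 1.233 z 29.3 PURPLE
[[-1, 0.0, -0.02, 0.44, 0.01, 0.0, 0.11],
[-1, 0.01, -0.04, 0.88, 0.01, 0.0, 0.22],
[-1, 0.01, -0.06, 1.32, 0.01, 0.0, 0.33]]
```

View pics/w5.png

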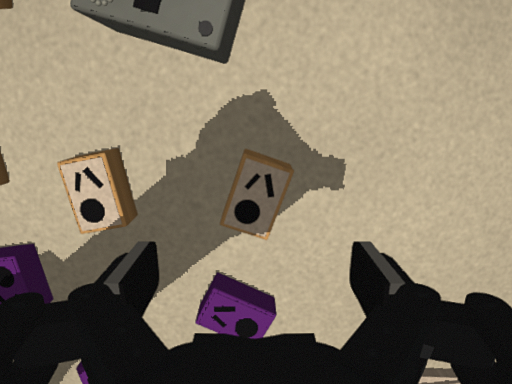

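The white block at (256,196) lies between the jaws and the purple one at (234,314) is clear of them. I'll turn and descend.

Request:
servo_tool:
  steps:
    - [-1, 0.01, -0.02, 0.4, 0, 0, 0.12]
    - [-1, 0.01, -0.04, 0.9, 0, 0, 0.24]
    - [-1, 0.02, -0.04, 1.4, 0, 0, 0.335]
    - [-1, 0.02, -0.04, 1.8, 0, 0, 0.335]
    - [-1, 0.02, -0.04, 2.2, 0, 0, 0.335]
    - [-1, 0.02, -0.04, 2.34, 0, 0, 0.335]
    - [-1, 0.02, -0.04, 2.34, 0, 0, 0.335]
    - [0.5, 0.02, -0.04, 2.34, 0, 0, 0.335]

```text
clock: 11.95
eef_pos: [443.2, -367.9, 10.0]
ee_rot: [3.136, -0.001, -1.796]
ft_force: [0.0, -0.6, -0.2]
width: 70.3
```

Request:
servo_tool:
  steps:
    - [1, 0, 0, 0, 0, 0, 0]
    - [1, 0, 0, 0, 0, 0, 0]
    - [1, 0, 0, 0, 0, 0, 0]
    - [1, 0, 0, 0, 0, 0, 0]

```text
clock: 12.45
eef_pos: [443.8, -368.5, 11.0]
ee_rot: [3.138, -0.002, -1.796]
ft_force: [-0.2, 1.1, 6.8]
width: 38.9
```

```bash
python3 - <<'E'
from h import *
st()
E
```

```text
12.45 [ 443.8 -368.5   11. ] [ 3.138e+00 -2.000e-03 -1.796e+00] F [-0.2  1.1  6.8] w 38.9 j [ 0.56  0.81  0.15  1.83 -0.21  0.51 -0.94]
```

The grip holds at 38.9 mm. I'll lift and carry it to slot (530,134).

```bash
python3 - <<'E'
from h import *
rows([((445,-366,100),-1.8),((465,-245,120),-1.75),((490,-120,120),-1.7),((510,-20,120),-1.65)],1)
E
```

```text
[[1, -0.03, -0.0, -0.89, 0.0, -0.0, 0.0],
[1, -0.05, -0.01, -1.78, 0.0, -0.0, 0.0],
[1, -1.27, 0.07, -1.98, 0.0, -0.0, -0.02],
[1, -2.5, 0.15, -2.18, 0.0, -0.0, -0.05],
[1, -3.77, 0.18, -2.19, 0.0, -0.0, -0.07],
[1, -5.05, 0.22, -2.19, 0.0, -0.0, -0.1],
[1, -6.07, 0.25, -2.19, 0.0, -0.0, -0.12],
[1, -7.09, 0.27, -2.19, 0.0, -0.0, -0.15]]
```

Request:
servo_tool:
  steps:
    - [1, -0.03, 0, -0.7, 0, 0, 0]
    - [1, -0.05, 0, -1.6, 0, 0, 0]
    - [1, -0.9, 0.05, -2.0, 0, 0, -0.02]
    - [1, -1.9, 0.1, -2.18, 0, 0, -0.05]
    - [1, -2.9, 0.15, -2.19, 0, 0, -0.07]
    - [1, -3.9, 0.2, -2.19, 0, 0, -0.1]
    - [1, -4.9, 0.25, -2.19, 0, 0, -0.12]
    - [1, -5.9, 0.27, -2.19, 0, 0, -0.15]

```text
clock: 13.45
eef_pos: [496.7, -76.2, 119.9]
ee_rot: [3.137, -0.001, -1.645]
ft_force: [1.2, -0.1, -0.3]
width: 39.0
```

```bash
python3 - <<'E'
from h import *
st()
rows([((530,134,120),-1.58)],1,5)
rows([((530,134,22.5),-1.58)],1,1)
E
```

```text
13.45 [496.7 -76.2 119.9] [ 3.137e+00 -1.000e-03 -1.645e+00] F [ 1.2 -0.1 -0.3] w 39.0 j [-0.03  0.56  0.2   1.98 -0.18  0.62 -1.36]
[[1, -0.85, -0.07, -0.0, 0.0, -0.0, -0.01],
[1, -1.7, -0.14, -0.0, 0.0, -0.0, -0.03],
[1, -2.55, -0.21, -0.0, 0.0, -0.0, -0.04],
[1, -3.39, -0.28, -0.01, 0.0, -0.0, -0.05],
[1, -4.24, -0.35, -0.01, 0.0, -0.0, -0.06]]
[[1, -4.24, -0.36, 1.94, 0.0, -0.0, -0.06]]
```

Request:
servo_tool:
  steps:
    - [1, -0.85, -0.07, 0, 0, 0, -0.01]
    - [1, -1.7, -0.14, 0, 0, 0, -0.03]
    - [1, -2.55, -0.21, 0, 0, 0, -0.04]
    - [1, -3.4, -0.28, 0, 0, 0, -0.05]
    - [1, -4.24, -0.36, 0, 0, 0, -0.06]
    - [1, -4.24, -0.36, 0.7, 0, 0, -0.06]
    - [1, -4.24, -0.36, 1.3, 0, 0, -0.06]
    - [1, -4.24, -0.36, 1.5, 0, 0, -0.06]

```text
clock: 14.45
eef_pos: [528.4, 133.6, 42.7]
ee_rot: [3.133, -0.002, -1.585]
ft_force: [0.1, -0.3, -0.3]
width: 38.9
```

```bash
python3 - <<'E'
from h import *
st()
rows([((530,134,23),-1.58)],1,1)
E
```

```text
14.45 [528.4 133.6  42.7] [ 3.133e+00 -2.000e-03 -1.585e+00] F [ 0.1 -0.3 -0.3] w 38.9 j [-0.4   0.74  0.17  1.91 -0.23  0.52 -1.65]
[[1, -0.01, -0.03, 0.39, 0.01, -0.0, -0.0]]
```

Request:
servo_tool:
  steps:
    - [1, 0, -0.02, 0.2, 0, 0, 0]
    - [1, 0, -0.02, 0.36, 0, 0, 0]
    - [1, 0, -0.02, 0.4, 0, 0, 0]
    - [1, 0, -0.02, 0.42, 0, 0, 0]

```text
clock: 14.95
eef_pos: [529.6, 133.6, 22.1]
ee_rot: [3.134, -0.002, -1.585]
ft_force: [-0.7, 0.3, 0.1]
width: 38.9
```

Request:
servo_tool:
  steps:
    - [-0.3, 0, 0, 0, 0, 0, 0]
    - [-0.5, 0, 0, 0, 0, 0, 0]
    - [-0.5, 0, 0, 0, 0, 0, 0]
    - [-0.6, 0, 0, -0.4, 0, 0, 0]
    - [-1, 0, 0, -1.2, 0, 0, 0]
    - [-1, 0, 0, -2.2, 0, 0, 0]
    - [-1, 0, 0, -2.6, 0, 0, 0]

```text
clock: 15.82
eef_pos: [532.1, 133.9, 155.2]
ee_rot: [3.139, -0.0, -1.585]
ft_force: [0.1, -0.6, -0.6]
width: 85.5
```

```bash
python3 - <<'E'
from h import *
st(); tops('wrist','pics/w6.png',20,45)
rows([((431.2,-242,130),-1.277)],-1,8)
E
```

```text
15.82 [532.1 133.9 155.2] [ 3.139 -0.    -1.585] F [ 0.1 -0.6 -0.6] w 85.5 j [-0.44  0.57  0.23  1.82 -0.18  0.77 -1.7 ]
px [309.  24.] ctr 660.1 87.8 size 44 26 longyaw 1.352 z 23.4 white
px [468.  22.] ctr 669.0 -34.1 size 61 41 longyaw 0.974 z 29.5 PURPLE
px [254. 190.] ctr 529.4 133.3 size 59 40 longyaw -0.012 z 39.3 white
[[-1, 0.94, 0.24, 0.07, 0.0, 0.0, -0.04],
[-1, 1.89, 0.48, 0.13, 0.0, 0.0, -0.08],
[-1, 2.83, 0.72, 0.2, 0.0, 0.0, -0.12],
[-1, 3.78, 0.96, 0.26, 0.0, 0.0, -0.15],
[-1, 4.72, 1.2, 0.33, 0.0, 0.0, -0.19],
[-1, 5.66, 1.45, 0.4, 0.0, 0.0, -0.23],
[-1, 6.61, 1.69, 0.46, 0.0, 0.0, -0.27],
[-1, 7.55, 1.93, 0.53, -0.0, 0.0, -0.31]]
```

View pics/w6.png

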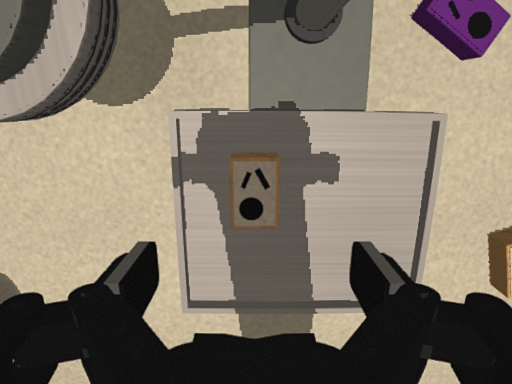

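The first block lies flat in the tray at (529,133), with its top at 39 mm (38 expected). Next is block B.

Request:
servo_tool:
  steps:
    - [-1, 0.94, 0.24, 0.07, 0, 0, -0.04]
    - [-1, 1.89, 0.48, 0.13, 0, 0, -0.08]
    - [-1, 2.83, 0.72, 0.2, 0, 0, -0.12]
    - [-1, 3.78, 0.96, 0.26, 0, 0, -0.15]
    - [-1, 4.72, 1.2, 0.33, 0, 0, -0.19]
    - [-1, 5.66, 1.45, 0.4, 0, 0, -0.23]
    - [-1, 6.61, 1.69, 0.46, 0, 0, -0.27]
    - [-1, 7.55, 1.93, 0.53, 0, 0, -0.31]

```text
clock: 16.88
eef_pos: [430.3, -243.2, 129.2]
ee_rot: [3.141, 0.001, -1.274]
ft_force: [-0.6, -0.2, -1.0]
width: 85.8
```

```bash
python3 - <<'E'
from h import *
st(); tops('wrist','pics/w7.png')
rows([((431,-242,11),-1.277)],-1,1)
E
```

```text
16.88 [ 430.3 -243.2  129.2] [ 3.141e+00  1.000e-03 -1.274e+00] F [-0.6 -0.2 -1. ] w 85.8 j [ 0.41  0.53  0.09  1.99 -0.08  0.62 -0.72]
px [110. 126.] ctr 448.8 -127.4 size 60 41 longyaw 0.253 z 29.4 white
px [277. 234.] ctr 403.9 -271.4 size 60 40 longyaw 0.3 z 29.4 white
px [115. 248.] ctr 350.0 -156.4 size 40 31 longyaw -1.3 z 29.1 PURPLE
px [338. 324.] ctr 339.5 -348.5 size 41 33 longyaw -0.27 z 29.3 PURPLE
[[-1, -0.18, -0.15, 2.36, 0.0, -0.0, -0.01]]
```

View pics/w7.png

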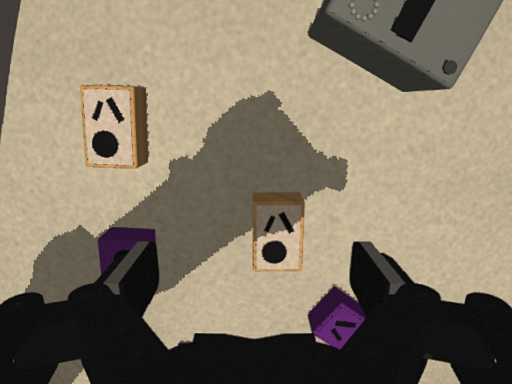

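Block B has been knocked to (404,-271.5), yaw 0.30, so I'm retargeting.

```bash
python3 - <<'E'
from h import *
st()
rows([((404,-271.5,11),-1.271)],-1,1)
E
```

```text
16.93 [ 426.8 -252.2  129.2] [ 3.138 -0.005 -1.285] F [-2.2 -5.2  0.7] w 85.4 j [ 0.42  0.53  0.1   1.99 -0.08  0.62 -0.72]
[[-1, 0.23, 0.54, 2.37, 0.0, -0.0, -0.01]]
```

Request:
servo_tool:
  steps:
    - [-1, 0.23, 0.54, 0.3, 0, 0, 0]
    - [-1, 0.23, 0.54, 0.7, 0, 0, 0]
    - [-1, 0.23, 0.54, 0.9, 0, 0, 0]
    - [-1, 0.23, 0.54, 0.9, 0, 0, 0]

```text
clock: 17.42
eef_pos: [404.0, -270.1, 83.6]
ee_rot: [3.137, -0.003, -1.284]
ft_force: [0.9, 0.5, -0.1]
width: 85.3
```

```bash
python3 - <<'E'
from h import *
st(); tops('wrist','pics/w8.png')
rows([((404,-271.5,11),-1.271)],-1,1)
E
```

```text
17.43 [ 404.  -270.1   83.6] [ 3.137e+00 -3.000e-03 -1.284e+00] F [ 0.9  0.5 -0.1] w 85.3 j [ 0.48  0.6   0.08  2.05 -0.09  0.49 -0.65]
px [40. 77.] ctr 449.0 -127.3 size 60 42 longyaw 0.253 z 29.3 white
px [254. 213.] ctr 403.5 -271.4 size 61 40 longyaw 0.308 z 29.4 white
px [ 65. 255.] ctr 335.5 -160.1 size 60 42 longyaw 0.239 z 29.3 PURPLE
px [335. 322.] ctr 341.1 -349.3 size 37 31 longyaw -0.295 z 29.3 PURPLE
[[-1, 0.01, 0.01, 1.46, 0.0, -0.0, -0.01]]
```

Request:
servo_tool:
  steps:
    - [-1, 0.01, 0.01, 0.5, 0, 0, -0.02]
    - [-1, 0.01, 0.01, 1.0, 0, 0, -0.02]
    - [-1, 0.01, 0.01, 1.35, 0, 0, -0.02]
    - [-1, 0.01, 0.01, 1.45, 0, 0, -0.02]
    - [1, 0.01, 0.01, 1.45, 0, 0, -0.02]
    - [1, 0.01, 0.01, 1.45, 0, 0, -0.02]
    - [1, 0.01, 0.01, 1.45, 0, 0, -0.02]
    - [1, 0.01, 0.01, 1.45, 0, 0, -0.02]

```text
clock: 18.48
eef_pos: [404.6, -271.8, 12.7]
ee_rot: [3.139, -0.006, -1.264]
ft_force: [-0.4, -0.1, 5.9]
width: 38.5
```

Request:
servo_tool:
  steps:
    - [1, 0, 0, 0, 0, 0, 0]
    - [1, 0, 0, -0.5, 0, 0, 0]
    - [1, 0, 0, -1.2, 0, 0, 0]
    - [1, 0, 0, -2.0, 0, 0, 0]

```text
clock: 18.98
eef_pos: [404.1, -270.8, 113.2]
ee_rot: [3.138, -0.004, -1.264]
ft_force: [0.4, -0.4, -0.4]
width: 38.7
```

```bash
python3 - <<'E'
from h import *
st()
rows([((530,41,118),-1.58)],1,8)
E
```

```text
18.98 [ 404.1 -270.8  113.2] [ 3.138 -0.004 -1.264] F [ 0.4 -0.4 -0.4] w 38.7 j [ 0.48  0.55  0.09  2.03 -0.08  0.56 -0.64]
[[1, -0.65, -0.54, -0.02, 0.0, -0.0, 0.04],
[1, -1.3, -1.07, -0.03, 0.0, -0.0, 0.08],
[1, -1.94, -1.61, -0.05, 0.0, -0.0, 0.12],
[1, -2.59, -2.14, -0.07, 0.0, -0.0, 0.16],
[1, -3.24, -2.68, -0.08, 0.0, -0.0, 0.2],
[1, -3.89, -3.21, -0.1, 0.0, -0.0, 0.24],
[1, -4.54, -3.75, -0.12, 0.0, -0.0, 0.28],
[1, -5.18, -4.28, -0.13, 0.0, -0.0, 0.32]]
```

Request:
servo_tool:
  steps:
    - [1, -0.65, -0.54, -0.02, 0, 0, 0.04]
    - [1, -1.3, -1.07, -0.03, 0, 0, 0.08]
    - [1, -1.94, -1.61, -0.05, 0, 0, 0.12]
    - [1, -2.59, -2.14, -0.07, 0, 0, 0.16]
    - [1, -3.24, -2.68, -0.08, 0, 0, 0.2]
    - [1, -3.89, -3.21, -0.1, 0, 0, 0.24]
    - [1, -4.54, -3.75, -0.12, 0, 0, 0.28]
    - [1, -5.18, -4.28, -0.13, 0, 0, 0.32]

```text
clock: 19.98
eef_pos: [530.0, 42.2, 117.6]
ee_rot: [3.139, -0.005, -1.585]
ft_force: [0.5, 0.4, -0.6]
width: 38.9
```

```bash
python3 - <<'E'
from h import *
st()
rows([((530,41,23),-1.58)],1,1)
E
```

```text
19.98 [530.   42.2 117.6] [ 3.139 -0.005 -1.585] F [ 0.5  0.4 -0.6] w 38.9 j [-0.29  0.6   0.25  1.91 -0.22  0.66 -1.49]
[[1, 0.01, -0.01, 1.89, 0.0, -0.0, -0.0]]
```

Request:
servo_tool:
  steps:
    - [1, 0.01, 0, 0.6, 0, 0, 0]
    - [1, 0.01, 0, 1.2, 0, 0, 0]
    - [1, 0.01, 0, 1.6, 0, 0, 0]
    - [1, 0.01, 0, 1.82, 0, 0, 0]
    - [1, 0.01, 0, 1.88, 0, 0, 0]
    - [1, 0.01, 0, 1.88, 0, 0, 0]

```text
clock: 20.72
eef_pos: [530.0, 41.1, 24.0]
ee_rot: [3.14, -0.005, -1.585]
ft_force: [1.0, 1.1, -0.9]
width: 38.9
```

Request:
servo_tool:
  steps:
    - [-0.3, 0, 0, 0, 0, 0, 0]
    - [-0.5, 0, 0, 0, 0, 0, 0]
    - [-0.5, 0, 0, 0, 0, 0, 0]
    - [-0.6, 0, 0, -0.4, 0, 0, 0]
    - [-1, 0, 0, -1.2, 0, 0, 0]
    - [-1, 0, 0, -2.2, 0, 0, 0]
    - [-1, 0, 0, -2.6, 0, 0, 0]
    - [-1, 0, 0, -2.6, 0, 0, 0]

```text
clock: 21.72
eef_pos: [531.3, 41.9, 155.7]
ee_rot: [-3.139, -0.005, -1.585]
ft_force: [-0.0, 0.8, 0.0]
width: 85.2
```

```bash
python3 - <<'E'
from h import *
st(); tops('wrist','pics/w9.png',20,45)
rows([((449,-127.3,130),-1.32)],-1,6)
E
```

```text
21.73 [531.3  41.9 155.7] [-3.139 -0.005 -1.585] F [-0.   0.8  0. ] w 85.2 j [-0.3   0.55  0.27  1.87 -0.2   0.75 -1.5 ]
px [197.  25.] ctr 660.7 84.4 size 43 28 longyaw -1.355 z 23.3 white
px [353.  20.] ctr 668.5 -34.4 size 61 40 longyaw 0.979 z 29.6 PURPLE
px [470. 109.] ctr 594.8 -139.9 size 60 42 longyaw 0.065 z 29.5 white
px [254. 190.] ctr 529.7 40.8 size 59 40 longyaw -0.013 z 39.3 white
px [144. 192.] ctr 529.0 132.6 size 60 41 longyaw -0.011 z 39.2 white
px [434. 263.] ctr 449.5 -126.6 size 61 41 longyaw 0.246 z 29.4 white
px [440. 373.] ctr 327.6 -157.3 size 45 31 longyaw 0.235 z 29.4 PURPLE
[[-1, 0.57, 0.26, 0.08, 0.0, -0.0, -0.04],
[-1, 1.13, 0.53, 0.17, 0.0, -0.0, -0.09],
[-1, 1.7, 0.79, 0.25, 0.0, -0.0, -0.13],
[-1, 2.27, 1.05, 0.34, 0.0, -0.0, -0.18],
[-1, 2.84, 1.31, 0.42, 0.0, -0.0, -0.22],
[-1, 3.4, 1.58, 0.5, 0.0, -0.0, -0.26]]
```

View pics/w9.png

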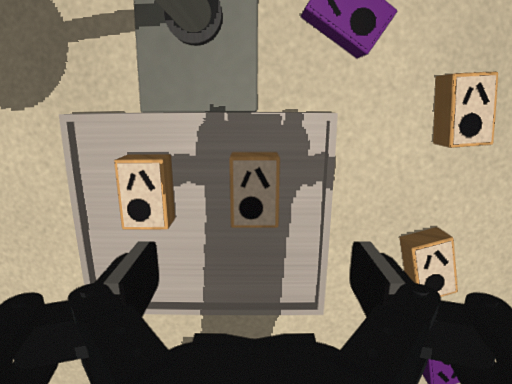

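Both blocks are flat in the tray. Next is C at (449,-127).

Request:
servo_tool:
  steps:
    - [-1, 0.57, 0.26, 0.08, 0, 0, -0.04]
    - [-1, 1.13, 0.53, 0.17, 0, 0, -0.09]
    - [-1, 1.7, 0.79, 0.3, 0, 0, -0.13]
    - [-1, 2.27, 1.05, 0.5, 0, 0, -0.18]
    - [-1, 2.84, 1.31, 0.8, 0, 0, -0.22]
    - [-1, 3.4, 1.58, 1.2, 0, 0, -0.26]
    - [-1, 3.4, 1.58, 1.4, 0, 0, -0.26]
    - [-1, 3.4, 1.58, 1.4, 0, 0, -0.26]

```text
clock: 22.78
eef_pos: [448.1, -126.2, 83.8]
ee_rot: [3.137, -0.002, -1.325]
ft_force: [-0.2, 0.8, -0.6]
width: 85.5
```

```bash
python3 - <<'E'
from h import *
st(); tops('wrist','pics/w10.png')
rows([((449,-127.2,12),-1.322)],-1,1)
E
```

```text
22.77 [ 448.1 -126.2   83.8] [ 3.137e+00 -2.000e-03 -1.325e+00] F [-0.2  0.8 -0.6] w 85.5 j [ 0.13  0.58  0.13  2.11 -0.16  0.46 -0.94]
px [254. 211.] ctr 449.2 -126.8 size 60 40 longyaw 0.254 z 29.4 white
[[-1, 0.02, -0.0, 1.45, 0.0, -0.0, -0.0]]
```

Request:
servo_tool:
  steps:
    - [-1, 0.02, -0.01, 0.5, 0, 0, 0]
    - [-1, 0.02, -0.01, 1.0, 0, 0, 0]
    - [-1, 0.02, -0.01, 1.35, 0, 0, 0]
    - [-1, 0.02, -0.01, 1.45, 0, 0, 0]
    - [1, 0.02, -0.01, 1.45, 0, 0, 0]
    - [1, 0.02, -0.01, 1.45, 0, 0, 0]
    - [1, 0.02, -0.01, 1.45, 0, 0, 0]
    - [1, 0.02, -0.01, 1.45, 0, 0, 0]

```text
clock: 23.82
eef_pos: [450.1, -127.2, 12.9]
ee_rot: [3.14, -0.004, -1.324]
ft_force: [-0.1, 0.4, 5.0]
width: 38.7
```

Request:
servo_tool:
  steps:
    - [1, 0, 0, 0, 0, 0, 0]
    - [1, 0, 0, -0.5, 0, 0, 0]
    - [1, 0, 0, -1.2, 0, 0, 0]
    - [1, 0, 0, -2.0, 0, 0, 0]

```text
clock: 24.32
eef_pos: [449.5, -126.6, 113.5]
ee_rot: [3.139, -0.003, -1.324]
ft_force: [0.6, 0.3, -1.0]
width: 39.3
```

```bash
python3 - <<'E'
from h import *
st()
rows([((446,134,112),-1.58)],1,6)
E
```

```text
24.32 [ 449.5 -126.6  113.5] [ 3.139e+00 -3.000e-03 -1.324e+00] F [ 0.6  0.3 -1. ] w 39.3 j [ 0.12  0.53  0.16  2.08 -0.15  0.54 -0.95]
[[1, -0.85, -0.2, 0.0, 0.0, -0.0, 0.04],
[1, -1.69, -0.4, 0.0, 0.0, -0.0, 0.08],
[1, -2.54, -0.6, 0.01, 0.0, -0.0, 0.13],
[1, -3.38, -0.8, 0.01, 0.0, -0.0, 0.17],
[1, -4.23, -1.01, 0.01, 0.0, -0.0, 0.21],
[1, -5.07, -1.21, 0.01, 0.0, -0.0, 0.26]]
```

Request:
servo_tool:
  steps:
    - [1, -0.85, -0.2, 0, 0, 0, 0.04]
    - [1, -1.69, -0.4, 0, 0, 0, 0.08]
    - [1, -2.54, -0.6, 0, 0, 0, 0.13]
    - [1, -3.38, -0.8, 0, 0, 0, 0.17]
    - [1, -4.23, -1.01, 0, 0, 0, 0.21]
    - [1, -5.07, -1.21, 0, 0, 0, 0.26]
    - [1, -5.07, -1.21, 0, 0, 0, 0.26]

```text
clock: 25.2
eef_pos: [445.4, 138.6, 112.2]
ee_rot: [3.139, -0.002, -1.575]
ft_force: [0.8, 0.5, -1.1]
width: 38.9
```

```bash
python3 - <<'E'
from h import *
st()
rows([((446,134,23.5),-1.58)],1,1)
E
```

```text
25.2 [445.4 138.6 112.2] [ 3.139e+00 -2.000e-03 -1.575e+00] F [ 0.8  0.5 -1.1] w 38.9 j [-0.54  0.54  0.28  2.09 -0.28  0.55 -1.64]
[[1, 0.09, -0.02, 1.77, 0.0, -0.0, 0.0]]
```

Request:
servo_tool:
  steps:
    - [1, 0.09, -0.02, 0.6, 0, 0, 0]
    - [1, 0.09, -0.02, 1.2, 0, 0, 0]
    - [1, 0.09, -0.02, 1.6, 0, 0, 0]
    - [1, 0.09, -0.02, 1.74, 0, 0, 0]
    - [1, 0.09, -0.02, 1.77, 0, 0, 0]
    - [1, 0.09, -0.02, 1.77, 0, 0, 0]

```text
clock: 25.95
eef_pos: [446.7, 133.8, 24.3]
ee_rot: [3.14, -0.002, -1.575]
ft_force: [0.7, -0.0, -0.9]
width: 38.8
```

Request:
servo_tool:
  steps:
    - [-0.3, 0, 0, 0, 0, 0, 0]
    - [-0.5, 0, 0, 0, 0, 0, 0]
    - [-0.5, 0, 0, 0, 0, 0, 0]
    - [-0.6, 0, 0, -0.4, 0, 0, 0]
    - [-1, 0, 0, -1.2, 0, 0, 0]
    - [-1, 0, 0, -2.2, 0, 0, 0]
    - [-1, 0, 0, -2.6, 0, 0, 0]
    - [-1, 0, 0, -2.6, 0, 0, 0]

```text
clock: 26.95
eef_pos: [447.7, 134.4, 155.7]
ee_rot: [-3.139, 0.0, -1.575]
ft_force: [0.5, 0.7, -0.3]
width: 85.4
```

```bash
python3 - <<'E'
from h import *
st(); tops('wrist','pics/w11.png',20,45)
rows([((594.8,-140.1,130),-1.5)],-1,8)
E
```

```text
26.95 [447.7 134.4 155.7] [-3.139  0.    -1.575] F [ 0.5  0.7 -0.3] w 85.4 j [-0.58  0.47  0.34  2.05 -0.25  0.66 -1.65]
px [255.  85.] ctr 528.7 133.2 size 60 40 longyaw -0.014 z 39.5 white
px [373.  85.] ctr 529.5 40.9 size 60 41 longyaw -0.017 z 39.4 white
[[-1, 0.68, -0.37, 0.06, 0.0, -0.0, -0.01],
[-1, 1.37, -0.75, 0.12, 0.0, -0.0, -0.02],
[-1, 2.05, -1.12, 0.18, 0.0, -0.0, -0.03],
[-1, 2.74, -1.49, 0.25, 0.0, -0.0, -0.04],
[-1, 3.42, -1.87, 0.31, 0.0, -0.0, -0.05],
[-1, 4.1, -2.24, 0.37, 0.0, -0.0, -0.06],
[-1, 4.79, -2.61, 0.43, 0.0, -0.0, -0.07],
[-1, 5.47, -2.99, 0.49, 0.0, -0.0, -0.08]]
```

View pics/w11.png

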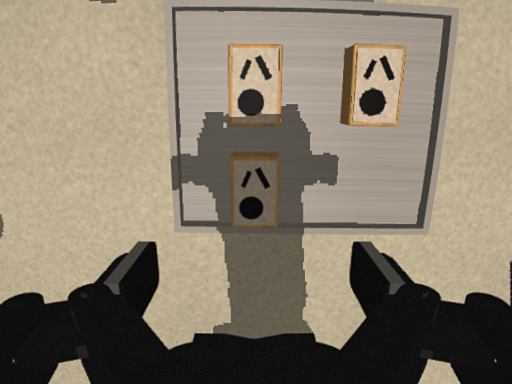

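```bash
python3 - <<'E'
from h import *
st(); tops('wrist','pics/w12.png',33,45)
s=telemetry.state();p,d=snapshot('wrist');T=wristT(s)
ys,xs=np.mgrid[0:384,0:512]
P=pt3('wrist',np.c_[xs.ravel(),ys.ravel()],d.ravel(),T).reshape(384,512,3)
for y in (160,180,200,215,222,228,234,240): print(y,P[y,255].round(1),P[y,330].round(1))
E
```

```text
27.0 [446.7 134.2 154.5] [ 3.141e+00 -1.000e-03 -1.575e+00] F [-0.5 -0.3 -1. ] w 85.4 j [-0.57  0.47  0.34  2.05 -0.25  0.66 -1.65]
px [254.  83.] ctr 529.1 132.8 size 60 40 longyaw -0.018 z 39.6 white
px [376.  83.] ctr 529.6 40.9 size 60 41 longyaw -0.013 z 39.5 white
px [254. 190.] ctr 446.2 133.6 size 59 40 longyaw -0.005 z 39.4 white
160 [470.9 132.3  38.9] [466.1  67.1  12. ]
180 [455.2 132.4  39.9] [448.2  65.9  11.4]
200 [438.5 132.4  39.5] [429.9  65.   12.1]
215 [425.7 132.4  39.4] [415.2  63.8  10.7]
222 [419.6 132.5  39.3] [409.6  64.2  14. ]
228 [407.6 132.4  22.6] [407.3  66.1  22.9]
234 [392.7 132.3   0.6] [392.2  60.1   0.7]
240 [386.4 132.3   0.5] [385.9  59.6   0.6]
```

The third block is flat (top 38.9–39.9 mm) and inside the rim. Now D at (595,-140).

Request:
servo_tool:
  steps:
    - [-1, 0.68, -0.37, 0, 0, 0, -0.01]
    - [-1, 1.37, -0.75, 0, 0, 0, -0.02]
    - [-1, 2.05, -1.12, 0, 0, 0, -0.03]
    - [-1, 2.74, -1.49, 0.1, 0, 0, -0.04]
    - [-1, 3.42, -1.87, 0.2, 0, 0, -0.05]
    - [-1, 4.1, -2.24, 0.4, 0, 0, -0.06]
    - [-1, 4.79, -2.61, 0.7, 0, 0, -0.07]
    - [-1, 5.47, -2.99, 1.0, 0, 0, -0.08]

```text
clock: 28.1
eef_pos: [593.5, -141.3, 100.8]
ee_rot: [3.135, -0.001, -1.495]
ft_force: [0.7, 0.8, -0.8]
width: 84.8
```

```bash
python3 - <<'E'
from h import *
st(); tops('wrist','pics/w13.png')
st()
rows([((594.8,-140.1,12),-1.5)],-1,1)
E
```

```text
28.1 [ 593.5 -141.3  100.8] [ 3.135e+00 -1.000e-03 -1.495e+00] F [ 0.7  0.8 -0.8] w 84.8 j [ 0.04  0.72  0.26  1.69 -0.24  0.76 -1.08]
px [93. 78.] ctr 669.0 -34.9 size 61 40 longyaw 0.968 z 29.4 PURPLE
px [252. 202.] ctr 594.9 -140.3 size 61 40 longyaw 0.072 z 29.4 white
28.15 [ 594.3 -148.5   99.2] [ 3.135 -0.007 -1.502] F [ 2.  -4.7 -0.9] w 85.5 j [ 0.05  0.73  0.26  1.69 -0.24  0.76 -1.08]
[[-1, -0.18, -0.03, 1.74, 0.01, -0.01, -0.0]]
```

View pics/w13.png

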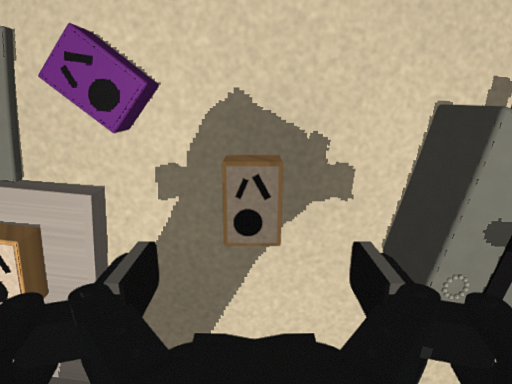

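Request:
servo_tool:
  steps:
    - [-1, -0.17, -0.02, 0.0, 0, 0, 0]
    - [-1, -0.17, -0.02, 0.4, 0, 0, 0]
    - [-1, -0.17, -0.02, 0.9, 0, 0, 0]
    - [-1, -0.17, -0.02, 1.4, 0, 0, 0]
    - [-1, -0.17, -0.02, 1.7, 0, 0, 0]
    - [-1, -0.17, -0.02, 1.74, 0, 0, 0]
    - [-1, -0.17, -0.02, 1.74, 0, 0, 0]

```text
clock: 29.02
eef_pos: [594.6, -140.4, 12.6]
ee_rot: [3.136, -0.007, -1.501]
ft_force: [-0.1, -0.5, 0.7]
width: 85.5
```

Request:
servo_tool:
  steps:
    - [1, 0, 0, 0, 0, 0, 0]
    - [1, 0, 0, 0, 0, 0, 0]
    - [1, 0, 0, 0, 0, 0, 0]
    - [1, 0, 0, 0, 0, 0, 0]
    - [1, 0, 0, 0, 0, 0, 0]
    - [1, 0, 0, -0.5, 0, 0, 0]
    - [1, 0, 0, -1.2, 0, 0, 0]
    - [1, 0, 0, -2.0, 0, 0, 0]

```text
clock: 30.02
eef_pos: [594.0, -139.2, 112.4]
ee_rot: [3.133, -0.006, -1.501]
ft_force: [0.1, -0.2, -0.4]
width: 39.1
```

```bash
python3 - <<'E'
from h import *
st()
rows([((448,41,112),-1.58)],1,6)
E
```

```text
30.02 [ 594.  -139.2  112.4] [ 3.133 -0.006 -1.501] F [ 0.1 -0.2 -0.4] w 39.1 j [ 0.03  0.71  0.27  1.68 -0.24  0.79 -1.1 ]
[[1, -0.63, 0.44, 0.0, 0.01, -0.01, 0.01],
[1, -1.27, 0.89, 0.0, 0.01, -0.01, 0.03],
[1, -1.9, 1.33, 0.0, 0.01, -0.01, 0.04],
[1, -2.53, 1.78, 0.0, 0.01, -0.01, 0.05],
[1, -3.16, 2.22, 0.0, 0.01, -0.01, 0.07],
[1, -3.8, 2.66, 0.01, 0.01, -0.01, 0.08]]
```

Request:
servo_tool:
  steps:
    - [1, -0.63, 0.44, 0, 0, 0, 0.01]
    - [1, -1.27, 0.89, 0, 0, 0, 0.03]
    - [1, -1.9, 1.33, 0, 0, 0, 0.04]
    - [1, -2.53, 1.78, 0, 0, 0, 0.05]
    - [1, -3.16, 2.22, 0, 0, 0, 0.07]
    - [1, -3.8, 2.66, 0, 0, 0, 0.08]
    - [1, -3.8, 2.66, 0, 0, 0, 0.08]

```text
clock: 30.9
eef_pos: [445.2, 44.0, 111.7]
ee_rot: [3.129, -0.006, -1.576]
ft_force: [0.5, 0.5, -1.0]
width: 38.7
```

```bash
python3 - <<'E'
from h import *
st()
rows([((448,41,23.5),-1.58)],1,1)
E
```

```text
30.9 [445.2  44.  111.7] [ 3.129 -0.006 -1.576] F [ 0.5  0.5 -1. ] w 38.7 j [-0.36  0.53  0.3   2.13 -0.29  0.54 -1.42]
[[1, 0.05, -0.08, 1.76, 0.01, -0.01, 0.0]]
```

Request:
servo_tool:
  steps:
    - [1, 0.05, -0.06, 0.6, 0.01, 0, 0]
    - [1, 0.05, -0.06, 1.2, 0.01, 0, 0]
    - [1, 0.05, -0.06, 1.6, 0.01, 0, 0]
    - [1, 0.05, -0.06, 1.73, 0.01, 0, 0]
    - [1, 0.05, -0.06, 1.77, 0.01, 0, 0]
    - [1, 0.05, -0.06, 1.77, 0.01, 0, 0]

```text
clock: 31.65
eef_pos: [447.7, 40.6, 23.8]
ee_rot: [3.141, -0.006, -1.576]
ft_force: [0.3, -0.1, -0.9]
width: 39.1
```

Request:
servo_tool:
  steps:
    - [-0.3, 0, 0, 0, 0, 0, 0]
    - [-0.5, 0, 0, 0, 0, 0, 0]
    - [-0.5, 0, 0, 0, 0, 0, 0]
    - [-0.6, 0, 0, -0.4, 0, 0, 0]
    - [-1, 0, 0, -1.2, 0, 0, 0]
    - [-1, 0, 0, -2.2, 0, 0, 0]
    - [-1, 0, 0, -3.2, 0, 0, 0]
    - [-1, 0, 0, -3.6, 0, 0, 0]

```text
clock: 32.65
eef_pos: [449.0, 41.7, 206.6]
ee_rot: [-3.138, -0.005, -1.576]
ft_force: [0.1, 0.5, -0.8]
width: 85.4
```

```bash
python3 - <<'E'
from h import *
st(); tops('wrist','pics/w14.png',33,45)
E
```

```text
32.65 [449.   41.7 206.6] [-3.138 -0.005 -1.576] F [ 0.1  0.5 -0.8] w 85.4 j [-0.45  0.37  0.42  2.03 -0.21  0.78 -1.49]
px [253.  89.] ctr 529.3 40.6 size 61 40 longyaw -0.031 z 39.5 white
px [152.  91.] ctr 529.2 132.7 size 60 41 longyaw -0.012 z 39.4 white
px [254. 177.] ctr 447.9 40.8 size 59 40 longyaw 0.012 z 39.3 white
px [159. 180.] ctr 445.7 132.9 size 60 41 longyaw -0.018 z 39.3 white
```

View pics/w14.png

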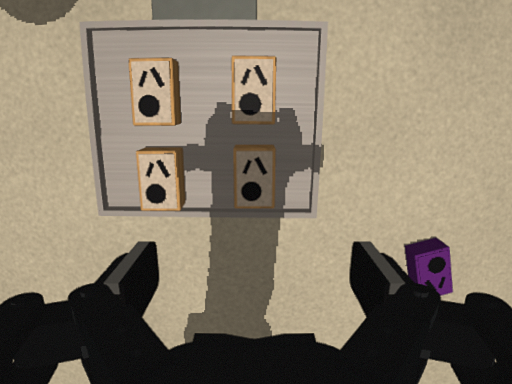

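All four blocks are flat, print up and apart in the tray. Back to the lamp knob, around (647,255).

```bash
python3 - <<'E'
from h import *
rows([((470,80,290),-1.2),((600,230,300),-0.2)],-1,8)
E
```

```text
[[-1, -0.19, -0.1, -0.41, -0.01, -0.0, -0.09],
[-1, -0.38, -0.2, -0.82, -0.01, -0.0, -0.19],
[-1, -0.57, -0.31, -1.23, -0.01, -0.0, -0.28],
[-1, -0.76, -0.41, -1.64, -0.01, -0.0, -0.38],
[-1, -1.51, -1.06, -1.69, -0.0, -0.01, -0.63],
[-1, -2.27, -1.7, -1.74, -0.0, -0.01, -0.88],
[-1, -3.02, -2.35, -1.79, -0.0, -0.01, -1.13],
[-1, -3.77, -2.99, -1.84, -0.0, -0.01, -1.38]]
```

Request:
servo_tool:
  steps:
    - [-1, -0.19, -0.1, -0.5, 0, 0, -0.17]
    - [-1, -0.38, -0.2, -1.0, 0, 0, -0.34]
    - [-1, -0.57, -0.31, -1.5, 0, 0, -0.51]
    - [-1, -0.9, -0.6, -1.8, 0, 0, -0.68]
    - [-1, -1.6, -1.1, -1.84, 0, 0, -0.85]
    - [-1, -2.3, -1.7, -1.84, 0, 0, -1.02]
    - [-1, -3.02, -2.35, -1.84, 0, 0, -1.19]
    - [-1, -3.77, -2.99, -1.84, 0, 0, -1.36]

```text
clock: 33.7
eef_pos: [600.4, 230.8, 298.6]
ee_rot: [3.138, -0.005, -0.211]
ft_force: [0.9, -0.4, -0.0]
width: 85.7
```

```bash
python3 - <<'E'
from h import *
st()
rows([((645,254.5,290),0.11)],-1,4)
E
```

```text
33.7 [600.4 230.8 298.6] [ 3.138 -0.005 -0.211] F [ 0.9 -0.4 -0. ] w 85.7 j [-0.45  0.56  0.07  1.36 -0.04  1.22 -0.58]
[[-1, 0.19, -0.16, 0.04, 0.0, -0.0, -0.08],
[-1, 0.39, -0.33, 0.09, 0.0, -0.0, -0.16],
[-1, 0.58, -0.49, 0.13, 0.0, -0.0, -0.24],
[-1, 0.77, -0.65, 0.17, 0.0, -0.0, -0.32]]
```

Request:
servo_tool:
  steps:
    - [-1, 0.19, -0.16, 0.04, 0, 0, -0.08]
    - [-1, 0.39, -0.33, 0.09, 0, 0, -0.16]
    - [-1, 0.58, -0.49, 0.13, 0, 0, -0.24]
    - [-1, 0.77, -0.65, 0.17, 0, 0, -0.32]
    - [-1, 0.77, -0.65, 0.17, 0, 0, -0.32]

```text
clock: 34.33
eef_pos: [644.6, 254.5, 288.0]
ee_rot: [3.137, -0.001, 0.109]
ft_force: [0.1, 0.2, -0.6]
width: 85.3
```

```bash
python3 - <<'E'
from h import *
st()
s=telemetry.state();p,d=snapshot('wrist');cv2.imwrite('pics/w15.png',p)
T=wristT(s)
ys,xs=np.mgrid[0:384,0:512]
P=pt3('wrist',np.c_[xs.ravel(),ys.ravel()],d.ravel(),T).reshape(384,512,3)
m=(P[...,2]>208)&(P[...,2]<224)&(d>0)&(p.max(2)<60)&(abs(P[...,0]-647)<50)&(abs(P[...,1]-255)<50)
q=P[m].mean(0);print(m.sum(),q)
v=q[:2]-POST; print(np.hypot(*v),np.arctan2(v[1],-v[0]))
E
```

```text
34.33 [644.6 254.5 288. ] [ 3.137e+00 -1.000e-03  1.090e-01] F [ 0.1  0.2 -0.6] w 85.3 j [-0.41  0.66 -0.01  1.2   0.01  1.28 -0.31]
1132 [650.31997642 256.88215222 216.33191388]
171.5550729747193 1.4821956094404163
```

View pics/w15.png

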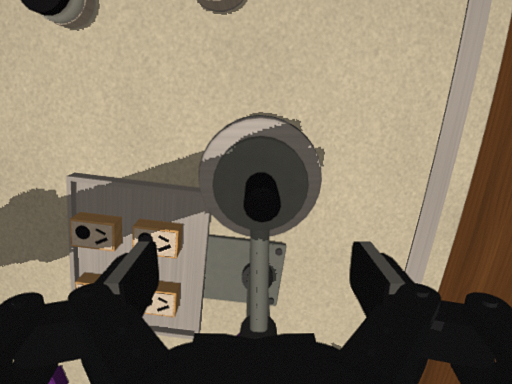

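The knob at (262,200) projects to (650,256). I'll descend and cage it.

Request:
servo_tool:
  steps:
    - [-1, 0.1, -0.03, 0.3, 0, 0, 0]
    - [-1, 0.1, -0.03, 0.8, 0, 0, 0]
    - [-1, 0.1, -0.03, 1.3, 0, 0, 0]
    - [-1, 0.1, -0.03, 1.8, 0, 0, 0]
    - [-1, 0.1, -0.03, 2.02, 0, 0, 0]
    - [0.15, 0.1, -0.03, 2.02, 0, 0, 0]
    - [0.15, 0.1, -0.03, 2.02, 0, 0, 0]
    - [0.15, 0.1, -0.03, 2.02, 0, 0, 0]

```text
clock: 35.38
eef_pos: [649.9, 256.0, 188.9]
ee_rot: [3.137, -0.004, 0.108]
ft_force: [1.0, -0.4, 0.3]
width: 36.3
```

```bash
python3 - <<'E'
from h import *
st()
arc(1.45,0.8,0.15)
E
```

```text
35.38 [649.9 256.  188.9] [ 3.137 -0.004  0.108] F [ 1.  -0.4  0.3] w 36.3 j [-0.4   0.74 -0.01  1.33  0.01  1.08 -0.31]
[[0.15, -0.38, 0.03, 0.04, 0.0, -0.0, -0.09],
[0.15, -0.65, 0.06, 0.04, 0.0, -0.0, -0.18],
[0.15, -0.92, 0.12, 0.03, 0.0, -0.0, -0.26],
[0.15, -1.18, 0.21, 0.03, 0.0, -0.0, -0.34],
[0.15, -1.44, 0.31, 0.03, 0.0, -0.0, -0.42],
[0.15, -1.69, 0.43, 0.03, 0.0, -0.0, -0.5],
[0.15, -1.92, 0.57, 0.03, 0.0, -0.0, -0.58],
[0.15, -2.15, 0.73, 0.03, 0.01, -0.0, -0.66]]
```

Request:
servo_tool:
  steps:
    - [0.15, -0.33, 0.03, 0.03, 0, 0, -0.09]
    - [0.15, -0.65, 0.06, 0.03, 0, 0, -0.18]
    - [0.15, -0.92, 0.12, 0.03, 0, 0, -0.26]
    - [0.15, -1.18, 0.21, 0.03, 0, 0, -0.34]
    - [0.15, -1.44, 0.31, 0.03, 0, 0, -0.42]
    - [0.15, -1.69, 0.43, 0.03, 0, 0, -0.5]
    - [0.15, -1.92, 0.57, 0.03, 0, 0, -0.58]
    - [0.15, -2.15, 0.73, 0.03, 0, 0, -0.66]

```text
clock: 36.38
eef_pos: [549.2, 208.6, 188.5]
ee_rot: [3.133, -0.006, 0.77]
ft_force: [3.7, 0.7, -1.8]
width: 36.4
```

```bash
python3 - <<'E'
from h import *
st()
arc(0.78,0.13,0.15)
E
```

```text
36.38 [549.2 208.6 188.5] [ 3.133 -0.006  0.77 ] F [ 3.7  0.7 -1.8] w 36.4 j [-0.28  0.57 -0.2   1.68  0.14  0.89  0.24]
[[0.15, -0.38, -0.0, 0.03, 0.01, -0.01, -0.1],
[0.15, -0.66, 0.04, 0.03, 0.01, -0.01, -0.18],
[0.15, -0.93, 0.1, 0.02, 0.01, -0.0, -0.26],
[0.15, -1.19, 0.18, 0.02, 0.01, -0.0, -0.35],
[0.15, -1.45, 0.28, 0.02, 0.01, -0.0, -0.43],
[0.15, -1.69, 0.41, 0.02, 0.01, -0.0, -0.51],
[0.15, -1.93, 0.55, 0.02, 0.01, -0.0, -0.59],
[0.15, -2.15, 0.72, 0.02, 0.01, -0.0, -0.67]]
```

Request:
servo_tool:
  steps:
    - [0.15, -0.34, 0, 0.02, 0.01, 0, -0.1]
    - [0.15, -0.66, 0.04, 0.02, 0.01, 0, -0.18]
    - [0.15, -0.93, 0.1, 0.02, 0.01, 0, -0.26]
    - [0.15, -1.19, 0.18, 0.02, 0.01, 0, -0.35]
    - [0.15, -1.45, 0.28, 0.02, 0.01, 0, -0.43]
    - [0.15, -1.69, 0.41, 0.02, 0.01, 0, -0.51]
    - [0.15, -1.93, 0.55, 0.02, 0.01, 0, -0.59]
    - [0.15, -2.15, 0.72, 0.02, 0.01, 0, -0.67]

```text
clock: 37.38
eef_pos: [498.5, 110.0, 188.7]
ee_rot: [3.136, -0.007, 1.444]
ft_force: [0.3, 3.1, 0.1]
width: 36.3
```

```bash
python3 - <<'E'
from h import *
st()
arc(0.12,-0.02,0.15,5)
E
```

```text
37.38 [498.5 110.  188.7] [ 3.136 -0.007  1.444] F [0.3 3.1 0.1] w 36.3 j [ 0.02  0.49 -0.4   1.89  0.25  0.81  0.93]
[[0.15, -0.17, -0.02, 0.03, 0.01, -0.01, -0.04],
[0.15, -0.27, -0.02, 0.03, 0.01, -0.01, -0.06],
[0.15, -0.36, -0.01, 0.03, 0.01, -0.01, -0.09],
[0.15, -0.46, -0.0, 0.03, 0.01, -0.01, -0.12],
[0.15, -0.55, 0.01, 0.03, 0.01, -0.01, -0.15]]
```

Request:
servo_tool:
  steps:
    - [0.15, -0.15, -0.02, 0.02, 0, 0, -0.04]
    - [0.15, -0.25, -0.02, 0.02, 0, 0, -0.06]
    - [0.15, -0.35, -0.01, 0.02, 0, 0, -0.09]
    - [0.15, -0.44, 0, 0.02, 0, 0, -0.12]
    - [0.15, -0.5, 0, 0.02, 0, 0, -0.12]
    - [0.15, -0.54, 0, 0.02, 0, 0, -0.12]
    - [0.15, -0.54, 0, 0.02, 0, 0, -0.12]

```text
clock: 38.25
eef_pos: [495.3, 84.2, 187.5]
ee_rot: [3.134, -0.008, 1.565]
ft_force: [1.0, 4.3, -0.7]
width: 36.5
```

Request:
servo_tool:
  steps:
    - [0.15, -0.05, 0, 0, 0, 0, 0]
    - [0.15, -0.08, 0, 0, 0, 0, 0]
    - [0.15, -0.1, 0, 0, 0, 0, 0]
    - [0.15, -0.1, 0, 0, 0, 0, 0]

```text
clock: 38.75
eef_pos: [495.4, 84.2, 187.5]
ee_rot: [3.132, -0.016, 1.569]
ft_force: [2.0, 10.7, -2.4]
width: 36.3
```

Request:
servo_tool:
  steps:
    - [0.15, -0.1, 0, 0, 0, 0, 0]
    - [0.15, -0.12, 0, 0, 0, 0, 0]
    - [0.15, -0.12, 0, 0, 0, 0, 0]

```text
clock: 39.12
eef_pos: [495.6, 84.2, 187.3]
ee_rot: [3.131, -0.024, 1.573]
ft_force: [1.8, 12.9, -4.3]
width: 36.4
```

Request:
servo_tool:
  steps:
    - [0.0, 0.1, 0, 0, 0, 0, 0]
    - [-0.5, 0.1, 0, 0, 0, 0, 0]
    - [-0.6, 0.1, 0, 0, 0, 0, 0]
    - [-0.8, 0.1, 0, -0.4, 0, 0, 0]
    - [-1, 0.1, 0, -1.0, 0, 0, 0]
    - [-1, 0.1, 0, -2.0, 0, 0, 0]
    - [-1, 0.1, 0, -2.4, 0, 0, 0]
    - [-1, 0.1, 0, -2.4, 0, 0, 0]

```text
clock: 40.12
eef_pos: [494.9, 85.6, 308.8]
ee_rot: [3.127, -0.024, 1.572]
ft_force: [0.5, 0.2, -0.4]
width: 85.6
```

```bash
python3 - <<'E'
from h import *
st()
s=telemetry.state();p,d=snapshot('wrist');cv2.imwrite('pics/w16.png',p)
T=wristT(s)
ys,xs=np.mgrid[0:384,0:512]
P=pt3('wrist',np.c_[xs.ravel(),ys.ravel()],d.ravel(),T).reshape(384,512,3)
m=(P[...,2]>208)&(P[...,2]<224)&(d>0)&(p.max(2)<60)&(abs(P[...,0]-497)<50)&(abs(P[...,1]-88)<50)
q=P[m].mean(0);print(m.sum(),q)
v=q[:2]-POST; print(np.hypot(*v),np.arctan2(v[1],-v[0]))
rows([((500,-200,320),0.6)],-1,8)
E
```

```text
40.12 [494.9  85.6 308.8] [ 3.127 -0.024  1.572] F [ 0.5  0.2 -0.4] w 85.6 j [ 0.16  0.34 -0.5   1.74  0.16  1.09  1.18]
944 [496.55221276  88.43157678 216.31822285]
168.96528453761252 0.014391481229020234
[[-1, -0.71, 0.01, -0.05, 0.01, -0.02, 0.12],
[-1, -1.43, 0.03, -0.1, 0.01, -0.02, 0.24],
[-1, -2.14, 0.04, -0.14, 0.01, -0.02, 0.36],
[-1, -2.85, 0.06, -0.19, 0.0, -0.03, 0.49],
[-1, -3.56, 0.07, -0.24, 0.0, -0.03, 0.61],
[-1, -4.28, 0.09, -0.29, 0.0, -0.03, 0.73],
[-1, -4.99, 0.1, -0.34, 0.0, -0.03, 0.85],
[-1, -5.7, 0.12, -0.39, -0.0, -0.03, 0.97]]
```

View pics/w16.png

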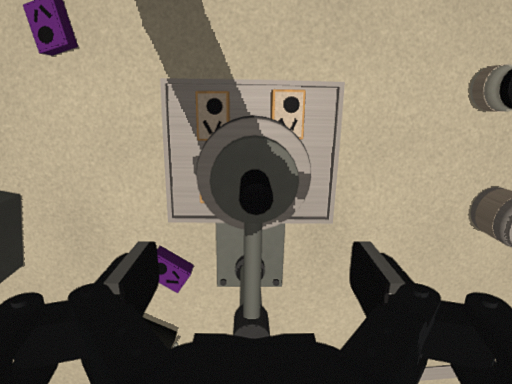

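The lamp is back at its stop over the tray, with the knob at (496.6,88.4). Now the cutout.

Request:
servo_tool:
  steps:
    - [-1, -0.71, 0.01, -0.05, 0, -0.02, 0.12]
    - [-1, -1.43, 0.03, -0.1, 0, -0.02, 0.24]
    - [-1, -2.14, 0.04, -0.14, 0, -0.02, 0.36]
    - [-1, -2.85, 0.06, -0.19, 0, -0.02, 0.49]
    - [-1, -3.56, 0.07, -0.24, 0, -0.02, 0.61]
    - [-1, -4.28, 0.09, -0.29, 0, -0.02, 0.73]
    - [-1, -4.99, 0.1, -0.34, 0, -0.02, 0.85]
    - [-1, -5.7, 0.12, -0.39, 0, -0.02, 0.97]

```text
clock: 41.18
eef_pos: [498.9, -201.3, 318.1]
ee_rot: [-3.134, -0.002, 0.597]
ft_force: [1.2, 0.1, 0.3]
width: 85.4
```

```bash
python3 - <<'E'
from h import *
st()
rows([((560,-330,310),-0.2)],-1,6)
E
```

```text
41.17 [ 498.9 -201.3  318.1] [-3.134e+00 -2.000e-03  5.970e-01] F [1.2 0.1 0.3] w 85.4 j [ 0.47  0.38 -0.19  1.62  0.07  1.16  0.87]
[[-1, -0.07, 0.47, 0.02, -0.01, -0.0, 0.13],
[-1, -0.15, 0.94, 0.05, -0.01, -0.0, 0.27],
[-1, -0.22, 1.41, 0.07, -0.01, -0.0, 0.4],
[-1, -0.29, 1.88, 0.09, -0.01, -0.0, 0.53],
[-1, -0.37, 2.35, 0.12, -0.01, 0.0, 0.66],
[-1, -0.44, 2.82, 0.14, -0.01, 0.0, 0.8]]
```

Request:
servo_tool:
  steps:
    - [1, -0.07, 0.47, 0.02, -0.01, 0, 0.13]
    - [1, -0.15, 0.94, 0.05, -0.01, 0, 0.27]
    - [1, -0.22, 1.41, 0.07, -0.01, 0, 0.4]
    - [1, -0.29, 1.88, 0.09, -0.01, 0, 0.53]
    - [1, -0.37, 2.35, 0.12, -0.01, 0, 0.66]
    - [1, -0.44, 2.82, 0.14, -0.01, 0, 0.8]
    - [1, -0.44, 2.82, 0.14, -0.01, 0, 0.8]

```text
clock: 42.05
eef_pos: [558.7, -331.8, 306.8]
ee_rot: [3.139, 0.005, -0.205]
ft_force: [0.1, -0.1, -0.0]
width: 0.1
```

```bash
python3 - <<'E'
from h import *
st()
s=telemetry.state();p,d=snapshot('wrist');cv2.imwrite('pics/w17.png',p)
T=wristT(s)
ys,xs=np.mgrid[0:384,0:512]
P=pt3('wrist',np.c_[xs.ravel(),ys.ravel()],d.ravel(),T).reshape(384,512,3)
np.save('pics/w17P.npy',P)
near=(abs(P[...,0]-610)<130)&(abs(P[...,1]+310)<130)&(d>0)
m=near&(P[...,2]>64)&(P[...,2]<74)
r=cv2.minAreaRect(P[m][:,:2].astype(np.float32));print('box',m.sum(),r,np.median(P[m][:,2]))
m2=near&(P[...,2]>115)&(P[...,2]<150)
r=cv2.minAreaRect(P[m2][:,:2].astype(np.float32));print('bar',m2.sum(),r,P[m2].mean(0),P[m2][:,2].max())
E
```

```text
42.05 [ 558.7 -331.8  306.8] [ 3.139  0.005 -0.205] F [ 0.1 -0.1 -0. ] w 0.1 j [ 0.48  0.57  0.04  1.31 -0.02  1.26  0.31]
box 7445 ((605.5409545898438, -301.3614501953125), (91.04316711425781, 120.58063507080078), 79.79249572753906) 69.20502852562231
bar 853 ((595.2071533203125, -299.6058654785156), (50.10575866699219, 15.21806526184082), 79.76036071777344) [ 595.02449244 -298.66664324  141.52007769] 145.5017577146799
```

View pics/w17.png

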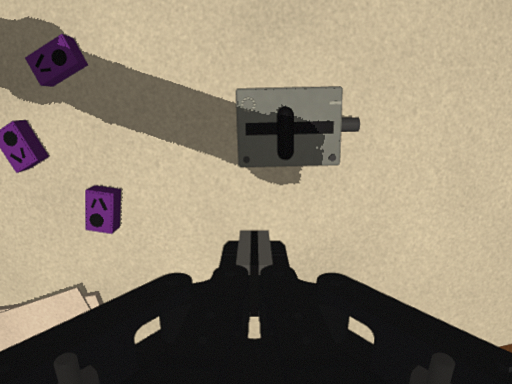

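The cutout's centre is (605.5,-301.4) with yaw -0.178, and its top reads 120.6×91 mm against the stated 120×90. The crossbar's middle is at (595.2,-299.6), 10.5 mm towards the ring end, so the lever is at about 0.36 rad. I'll straddle the bar and push with the inner pads.

```bash
python3 - <<'E'
from h import *
rows([((595.2,-299.6,220),-0.178)],-0.5,4)
E
```

```text
[[-0.5, 0.15, -0.19, 0.44, 0.0, 0.0, -0.01],
[-0.5, 0.3, -0.37, 0.87, 0.0, 0.0, -0.01],
[-0.5, 0.45, -0.56, 1.31, 0.0, 0.0, -0.02],
[-0.5, 0.59, -0.75, 1.75, 0.0, 0.0, -0.02]]
```

Request:
servo_tool:
  steps:
    - [-0.5, 0.15, -0.19, 0.44, 0, 0, -0.01]
    - [-0.5, 0.3, -0.37, 0.87, 0, 0, -0.01]
    - [-0.5, 0.45, -0.56, 1.31, 0, 0, -0.02]
    - [-0.5, 0.59, -0.75, 1.75, 0, 0, -0.02]
    - [-0.5, 0.59, -0.75, 1.75, 0, 0, -0.02]
    - [-0.5, 0.59, -0.75, 1.75, 0, 0, -0.02]

```text
clock: 42.85
eef_pos: [594.8, -299.7, 220.6]
ee_rot: [3.14, 0.004, -0.182]
ft_force: [0.0, -0.2, 0.2]
width: 63.9
```

```bash
python3 - <<'E'
from h import *
st()
s=telemetry.state();p,d=snapshot('wrist');cv2.imwrite('pics/w18.png',p)
rows([((595.2,-299.6,124),-0.178)],-0.5,1)
E
```

```text
42.85 [ 594.8 -299.7  220.6] [ 3.14   0.004 -0.182] F [ 0.  -0.2  0.2] w 63.9 j [ 0.42  0.66  0.02  1.39 -0.01  1.09  0.26]
[[-0.5, 0.01, -0.02, 1.94, 0.0, 0.0, -0.0]]
```

View pics/w18.png

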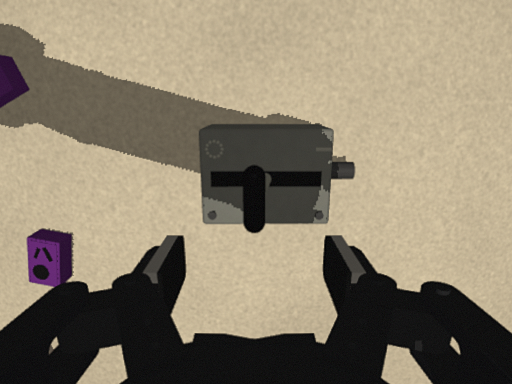

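The crossbar at (255,200) is midway between the jaws. I'll descend and close to about 36 mm around it.

Request:
servo_tool:
  steps:
    - [-0.5, 0.01, 0, 0.5, 0, 0, 0]
    - [-0.5, 0.01, 0, 1.0, 0, 0, 0]
    - [-0.5, 0.01, 0, 1.5, 0, 0, 0]
    - [-0.5, 0.01, 0, 1.85, 0, 0, 0]
    - [-0.5, 0.01, 0, 1.94, 0, 0, 0]
    - [0.15, 0.01, 0, 1.94, 0, 0, 0]
    - [0.15, 0.01, 0, 1.94, 0, 0, 0]
    - [0.15, 0.01, 0, 1.94, 0, 0, 0]

```text
clock: 43.9
eef_pos: [595.5, -300.6, 125.0]
ee_rot: [3.139, 0.002, -0.182]
ft_force: [-0.4, 0.4, 0.6]
width: 36.5
```

Request:
servo_tool:
  steps:
    - [0.15, -0.08, 0, 0, 0, 0, 0]
    - [0.15, -0.16, 0, 0, 0, 0, 0]
    - [0.15, -0.24, 0, 0, 0, 0, 0]
    - [0.15, -0.32, 0, 0, 0, 0, 0]
    - [0.15, -0.4, 0, 0, 0, 0, 0]
    - [0.15, -0.48, 0, 0, 0, 0, 0]
    - [0.15, -0.54, 0, 0, 0, 0, 0]
    - [0.15, -0.6, 0, 0, 0, 0, 0]

```text
clock: 44.9
eef_pos: [566.0, -295.2, 125.2]
ee_rot: [3.139, 0.001, -0.182]
ft_force: [3.8, -0.7, -1.2]
width: 36.4
```

```bash
cat >> h.py <<'E'
U=np.array([np.cos(-0.178),np.sin(-0.178)]);BOX=np.array([605.5,-301.4])
def bt():
    s=telemetry.state(); v=s['eef_pos'][:2]-BOX; print('t',round(v@U,1),'side',round(v@np.array([-U[1],U[0]]),1),'F along',round(s['ft_force'][:2]@U,1))
E
python3 - <<'E'
from h import *
st();bt()
E
```

```text
44.9 [ 566.  -295.2  125.2] [ 3.139e+00  1.000e-03 -1.820e-01] F [ 3.8 -0.7 -1.2] w 36.4 j [ 0.43  0.71  0.02  1.59 -0.01  0.84  0.27]
t -39.9 side -0.8 F along 3.8
```

Request:
servo_tool:
  steps:
    - [0.15, -0.05, 0, 0, 0, 0, 0]
    - [0.15, -0.1, 0, 0, 0, 0, 0]
    - [0.15, -0.15, 0, 0, 0, 0, 0]
    - [0.15, -0.18, 0, 0, 0, 0, 0]
    - [0.15, -0.2, 0, 0, 0, 0, 0]
    - [0.15, -0.2, 0, 0, 0, 0, 0]

```text
clock: 45.65
eef_pos: [559.9, -294.0, 126.5]
ee_rot: [3.138, -0.008, -0.182]
ft_force: [8.2, -1.0, -0.9]
width: 36.2
```

```bash
python3 - <<'E'
from h import *
st();bt()
E
```

```text
45.65 [ 559.9 -294.   126.5] [ 3.138 -0.008 -0.182] F [ 8.2 -1.  -0.9] w 36.2 j [ 0.44  0.7   0.02  1.61 -0.01  0.82  0.28]
t -46.2 side -0.8 F along 8.2
```

Request:
servo_tool:
  steps:
    - [0.15, -0.1, 0, 0, 0, 0, 0]
    - [0.15, -0.18, 0, 0, 0, 0, 0]
    - [0.15, -0.22, 0, 0, 0, 0, 0]
    - [0.15, -0.22, 0, 0, 0, 0, 0]

```text
clock: 46.15
eef_pos: [558.4, -293.5, 128.4]
ee_rot: [3.135, -0.03, -0.18]
ft_force: [16.4, -3.4, -6.3]
width: 36.5
```

```bash
python3 - <<'E'
from h import *
st();bt()
s=telemetry.state();p,d=snapshot('scene');cv2.imwrite('pics/s19.png',cv2.resize(p[240:360,90:250],None,fx=4.5,fy=4.5,interpolation=cv2.INTER_CUBIC))
E
```

```text
46.15 [ 558.4 -293.5  128.4] [ 3.135 -0.03  -0.18 ] F [16.4 -3.4 -6.3] w 36.5 j [ 0.44  0.69  0.01  1.63 -0.01  0.79  0.28]
t -47.8 side -0.6 F along 16.8
```

View pics/s19.png

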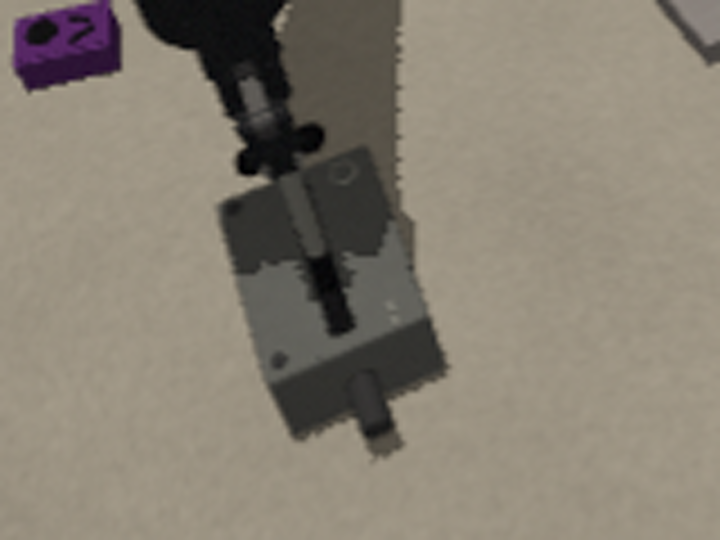

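The lever is hard against the off stop: force rose to 17 N with almost no further motion, and the bar leans towards the ring mark. Now I'll throw it to on.

```bash
python3 - <<'E'
from h import *
def q(t,y=-0.6): p=BOX+U*t+np.array([-U[1],U[0]])*y; return (p[0],p[1],125)
rows([(q(0),-0.178)],0.15,8)
E
```

```text
[[0.15, 0.12, -0.0, 0.01, 0.01, -0.03, -0.0],
[0.15, 0.24, -0.0, 0.02, 0.01, -0.03, -0.0],
[0.15, 0.36, -0.0, 0.04, 0.01, -0.03, -0.0],
[0.15, 0.48, -0.0, 0.05, 0.01, -0.03, -0.0],
[0.15, 0.6, -0.0, 0.06, 0.01, -0.03, -0.0],
[0.15, 0.71, -0.0, 0.07, 0.01, -0.03, -0.0],
[0.15, 0.83, -0.0, 0.09, 0.01, -0.03, -0.0],
[0.15, 0.95, -0.0, 0.1, 0.01, -0.03, -0.0]]
```

Request:
servo_tool:
  steps:
    - [0.15, 0.12, 0, 0.02, 0, -0.03, 0]
    - [0.15, 0.24, 0, 0.04, 0, -0.03, 0]
    - [0.15, 0.36, 0, 0.06, 0, -0.03, 0]
    - [0.15, 0.48, 0, 0.07, 0, -0.03, 0]
    - [0.15, 0.6, 0, 0.07, 0, -0.03, 0]
    - [0.15, 0.71, 0, 0.08, 0, -0.03, 0]
    - [0.15, 0.83, 0, 0.09, 0, -0.03, 0]
    - [0.15, 0.95, 0, 0.1, 0, -0.03, 0]

```text
clock: 47.2
eef_pos: [605.5, -302.3, 124.9]
ee_rot: [3.135, 0.0, -0.18]
ft_force: [-3.8, 1.3, 1.4]
width: 36.4
```

Request:
servo_tool:
  steps:
    - [0.15, 0.12, 0, 0, 0, 0, 0]
    - [0.15, 0.24, 0, 0, 0, 0, 0]
    - [0.15, 0.36, 0, 0, 0, 0, 0]
    - [0.15, 0.48, 0, 0, 0, 0, 0]
    - [0.15, 0.58, 0, 0, 0, 0, 0]
    - [0.15, 0.67, 0, 0, 0, 0, 0]
    - [0.15, 0.76, 0, 0, 0, 0, 0]
    - [0.15, 0.84, 0, 0, 0, 0, 0]

```text
clock: 48.2
eef_pos: [647.1, -309.8, 124.9]
ee_rot: [3.135, 0.0, -0.18]
ft_force: [-3.4, 0.1, 0.1]
width: 36.7
```

```bash
python3 - <<'E'
from h import *
st();bt()
E
```

```text
48.2 [ 647.1 -309.8  124.9] [ 3.135  0.    -0.18 ] F [-3.4  0.1  0.1] w 36.7 j [ 0.4   0.83  0.03  1.32 -0.01  0.99  0.25]
t 42.4 side -0.9 F along -3.3
```

Request:
servo_tool:
  steps:
    - [0.15, 0.06, 0, 0, 0, 0, 0]
    - [0.15, 0.1, 0, 0, 0, 0, 0]
    - [0.15, 0.14, 0, 0, 0, 0, 0]
    - [0.15, 0.17, 0, 0, 0, 0, 0]
    - [0.15, 0.17, 0, 0, 0, 0, 0]

```text
clock: 48.82
eef_pos: [648.8, -310.2, 124.1]
ee_rot: [3.137, 0.017, -0.181]
ft_force: [-15.0, 4.5, 6.8]
width: 36.3
```

Request:
servo_tool:
  steps:
    - [0.15, 0.08, 0, 0, 0, 0, 0]
    - [0.15, 0.14, 0, 0, 0, 0, 0]
    - [0.15, 0.18, 0, 0, 0, 0, 0]
    - [0.15, 0.18, 0, 0, 0, 0, 0]

```text
clock: 49.32
eef_pos: [649.1, -310.3, 123.4]
ee_rot: [3.139, 0.04, -0.183]
ft_force: [-17.4, 6.2, 9.5]
width: 36.8
```

```bash
python3 - <<'E'
from h import *
st();bt()
E
```

```text
49.33 [ 649.1 -310.3  123.4] [ 3.139  0.04  -0.183] F [-17.4   6.2   9.5] w 36.8 j [ 0.4   0.85  0.03  1.28 -0.01  1.05  0.24]
t 44.5 side -1.1 F along -18.3
```

The lever is at the on stop: 18 N with no further motion. I'll centre the jaws, open slightly, rise and look.

Request:
servo_tool:
  steps:
    - [0.15, -0.1, 0, 0, 0, -0.04, 0]
    - [0.15, -0.2, 0, 0, 0, -0.04, 0]
    - [-0.2, -0.2, 0, 0, 0, -0.04, 0]
    - [-0.2, -0.2, 0, 0, 0, -0.04, 0]
    - [-0.2, -0.2, 0, -0.5, 0, -0.04, 0]
    - [-0.2, -0.2, 0, -1.2, 0, -0.04, 0]
    - [-0.2, -0.2, 0, -2.2, 0, -0.04, 0]
    - [-0.2, -0.2, 0, -3.2, 0, -0.04, 0]

```text
clock: 50.32
eef_pos: [645.9, -309.2, 285.3]
ee_rot: [3.139, 0.078, -0.183]
ft_force: [0.8, -0.5, 0.1]
width: 51.3
```

Request:
servo_tool:
  steps:
    - [-1, -0.6, 0.4, -0.2, 0, 0, 0]
    - [-1, -1.2, 0.8, -0.3, 0, 0, 0]
    - [-1, -1.8, 1.2, -0.4, 0, 0, 0]
    - [-1, -1.8, 1.2, -0.4, 0, 0, 0]

```text
clock: 50.82
eef_pos: [545.9, -355.6, 314.3]
ee_rot: [3.135, 0.076, -0.189]
ft_force: [-0.4, -0.2, -0.2]
width: 85.3
```

```bash
python3 - <<'E'
from h import *
st()
s=telemetry.state();p,d=snapshot('wrist');cv2.imwrite('pics/w20.png',p)
T=wristT(s)
ys,xs=np.mgrid[0:384,0:512]
P=pt3('wrist',np.c_[xs.ravel(),ys.ravel()],d.ravel(),T).reshape(384,512,3)
near=(abs(P[...,0]-610)<130)&(abs(P[...,1]+310)<130)&(d>0)
m=near&(P[...,2]>64)&(P[...,2]<74)
r=cv2.minAreaRect(P[m][:,:2].astype(np.float32));print('box',r)
m2=near&(P[...,2]>118)&(P[...,2]<150)
r=cv2.minAreaRect(P[m2][:,:2].astype(np.float32));print('bar',m2.sum(),r,P[m2][:,2].max(), 't',(np.array(r[0])-BOX)@U)
p,d=snapshot('scene');cv2.imwrite('pics/s20.png',p)
p,d=snapshot('top');cv2.imwrite('pics/t20.png',p)
E
```

```text
50.83 [ 545.9 -355.6  314.3] [ 3.135  0.076 -0.189] F [-0.4 -0.2 -0.2] w 85.3 j [0.5  0.6  0.05 1.23 0.   1.37 0.36]
box ((606.29248046875, -301.84356689453125), (90.754150390625, 120.044189453125), 79.45999145507812)
bar 916 ((639.2291870117188, -307.53668212890625), (49.20844268798828, 20.1031551361084), 79.98210144042969) 136.86644793851974 t 34.28282889428013
```

View pics/w20.png

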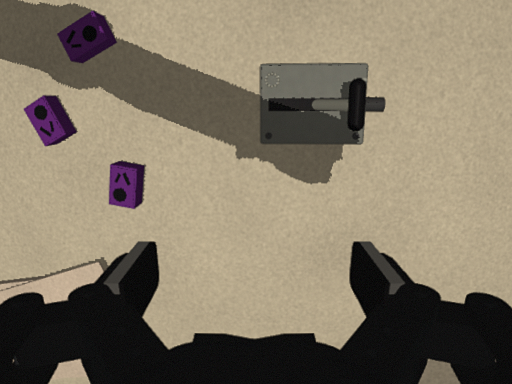

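View pics/s20.png

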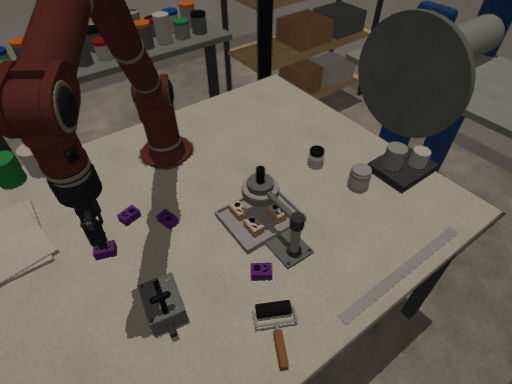

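View pics/t20.png

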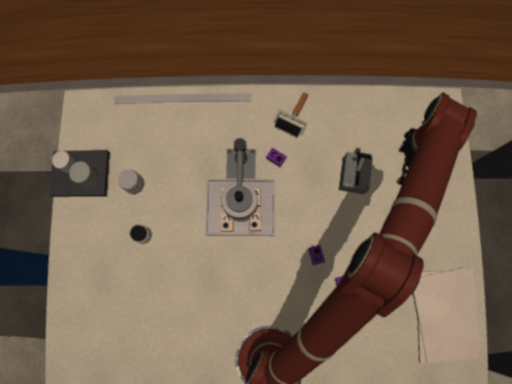

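```bash
python3 - <<'E'
from h import *
B=np.array([606,-301.6]);V=np.array([-U[1],U[0]])
def tip(a,y): 
    t=B+U*75*np.sin(a-.5)+V*y; return [*t,60+75*np.cos(a-.5)]
p=cv2.imread('pics/s20.png'); big=cv2.resize(p[260:345,115:210],None,fx=7,fy=7,interpolation=cv2.INTER_CUBIC)
for a,c in ((1.0,(0,255,0)),(0.85,(0,0,255))):
    q=proj('scene',[tip(a,y) for y in (-25,0,25)])
    print(a,q.round(1))
    for x,y in q: cv2.circle(big,(int((x-115+.5)*7),int((y-260+.5)*7)),4,c,-1)
cv2.imwrite('pics/s20c.png',big)
E
```

```text
1.0 [[149.1 302.4]
 [159.8 297.9]
 [170.3 293.6]]
0.85 [[147.5 297.7]
 [158.2 293.3]
 [168.7 289. ]]
```

View pics/s20c.png

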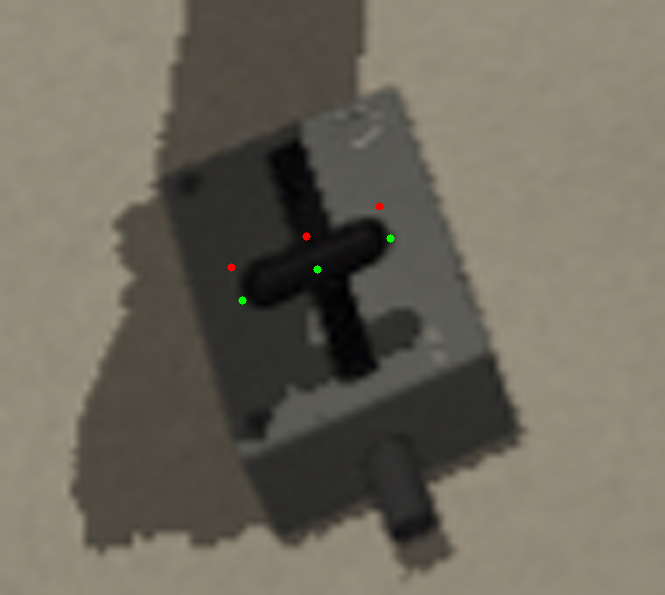

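```bash
python3 - <<'E'
from h import *
V=np.array([-U[1],U[0]]);B=np.array([606,-301.6])
q=proj('scene',[[*(B+U*a+V*b),68] for a,b in ((-60,-45),(-60,45),(60,45),(60,-45))])
print(((q-[115,260]+.5)*7).round())
E
```

```text
[[157. 181.]
 [397.  86.]
 [496. 356.]
 [238. 468.]]
```

Allowing for a 0.7 px bias seen on the box corners, the bar sits where a fully-on lever should be. The stop also held at 18 N. Lamp, blocks and bystanders look right in both views, so I'm handing in.

```bash
python3 -c "
from rig import close_job; print(close_job())"
```

```text
the job is handed in; nothing more can be done
None
```

I did the whole job in the order asked and handed it in at about 51 s of robot time.

- **Lamp clear:** I swung the lamp to its clear stop, where the force rose to about 10 N.
- **Blocks:** All four white blocks are in the tray in a 2×2 layout, print up and apart. Their tops read 39.3–39.5 mm against 38 expected; the cameras read about 1.4 mm high throughout. One block was knocked about 4 cm aside before I reached it, so I found it again and grasped it there.
- **Lamp back:** I returned the lamp until it stopped. The force rose to 13 N with no further motion, and the knob measured within about 0.5 mm of where it should be.
- **Lever:** I pushed it to the off stop (17 N, almost no further motion), then to the on stop (18 N, no further motion).

**Last checks:**
- **Lever position:** The wrist view put the bar 34 mm from the box centre, against 36 mm expected; I put the gap down to viewing angle and calibration. The scene view was about 1 px off before correcting for calibration, and about 0.4 px after.
- **Surroundings:** In the last pictures the ink jar, ink can and brayer were where they started, as were the purple blocks that were not hidden by the arm. The gripper was open and clear of everything.
- **Arm tilt:** The final small tilt correction went the wrong way, leaving the tool about 0.08 rad off vertical in free air. It affected nothing.

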